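Clear the locating pins and clamp the next bracket

ROBOT

A 6-joint arm with a two-finger parallel gripper is mounted at the origin on the work surface. World frame = base frame: x ahead of the robot, y to its left, z up, the work surface at z = 0. Lengths are in m, angles in rad, forces in N, time in s.
With the tool pointing down it reaches from about 0.35 to 0.8 m from the base axis. Payload 7.3 kg.
Tool frame: the origin (TCP) lies at the very end of the fingers, on their centre line; the grasp point (between the pads) lies 19 mm behind it; z points along the fingers, y is the line along which they close (so a half turn about z gives the same grasp; the last joint's range is limited). The gripper opens to 85 mm and grips with 20 to 120 N. Pads are 22 mm wide; open, the fingers measure 114 mm over their backs; the gripper's body (76 mm by 85 mm) begins 54 mm behind the grasp point. The pads swing forward as they close: fully open they stand 13 mm farther back than shut.
Start: joints at [-1.248, 0.342, 1.524, -0, 1.275, -0.146], TCP at [0.237, -0.468, 0.231] pointing down, gripper open.
Joint ranges: [-2.53, 2.53], [-0.77, 2.02], [0.04, 2.7], [-1, 4.14], [0.28, 2.66], [-3.11, 3.11]. Speed limits (rad/s): [2.57, 2.57, 3.14, 3.14, 3.14, 3.14].

INTERFACE

Orientations are given as a 3x3 rotation matrix whose columns are the frame's x, y, z axes.
In Python, from cell import read_state, capture, camera_model, sign_off gives the robot as it stands. The module is installed in compiled form; this text tells all that it offers.
- The arm moves only by the shell command python3 -m pendant 'ROWS' [OPENING]. ROWS is JSON, a list of rows, each a list of 4 numbers: the shift along the tool's x, y, z scaled (see below), then the turn about the tool's z scaled (see below). In form: [[tx, ty, tz, turn], ...]. A call has 1 to 10 rows; each row shifts and turns the commanded pose from where the row before left it, along the tool's axes as they then stand; what a row does not reach is not made up. The controller multiplies each number of a shift by 0.2 m and each number of a turn by 5 degrees. A row lasts 1/12 s, in which the tool goes at most 41.7 mm and 7.16 degrees, less where a joint would pass 70% of its speed; a pose out of reach is approached as far as the arm can. A call with a number of a shift or a turn outside -1 to 1 is refused whole. A call with a gripper value outside its range is refused whole. OPENING is the gripper command: -1 is shut, 1 is fully open, values between are in proportion, set as the call begins (- or left out, the last holds). The fingers move at their own pace and stop on an object; the grip force is fixed at half the most. Time passes only in rows, so rows that do not move let the fingers close. It gives the time, the measured TCP pose, the force, the opening and the grip force at its end, in the units of the state.
- read_state(): the state, without advancing time (a new reading comes with each control period).
- capture(name): name is "scene" or "top" or "wrist"; returns the picture (480x640x3 uint8, red, green, blue); there is no depth.
- camera_model(name): a dict with "mtx" (3x3 intrinsics, pixels), "R" (3x3) and "t" (3): a world point X has camera coordinates R X + t; the wrist camera has in their place "T_tool_cam" (4x4, takes a point from camera to tool coordinates, whose origin is the TCP and whose axes are the flange's). Camera axes: x right, y down, z forward; pixel columns grow to the right and rows downward; lengths in m; the calibration is good to about 2 mm. A picture is of the moment at which its call begins: read the wrist's pose just before it. camera_model takes no time and is no camera call.
- sign_off(): hands the job in; it is judged then, once.
The state is a dict: "time": time; "joint_positions": joint angles; "qvel": joint speeds; "effort": joint torques, N m; "eef_pos": TCP position; "tool_rot": TCP orientation; "wrist_force": force on the tool from outside, world axes, zero at the start; "ft_torque": the same for the moment, N m; "finger_gap": finger opening in m; "grasp_force": force on a finger pad.
Only numpy, scipy, OpenCV 4.12 (cv2) and the standard library are available. Lean on these libraries where they do the work, as an engineer would, in place of code of your own. Each camera call takes 0.05 s, during which the arm holds its last target. There are 200 camera calls.

TASK

Make the assembly fixture ready for the next part: draw every locating pin straight up out of its bush without wrenching it and put it in the pin tray, then lift the long angle bracket out of the parts bin, leaving the offcuts there. Lay the bracket flat on the fixture with its upright leg against the middle of the stop bar, over the two middle bushes of the row beside it, and then turn the cam knob anticlockwise until its lobe presses the bracket firmly against the bar. Leave the other things on the table alone.

Things in the scene. Friction and masses are not known exactly. Their poses are not given: they have to be found in the camera images.
- fixture: Assembly fixture bolted to the table: aluminium bed block 200 (x) x 220 (y) x 50 mm. Origin: centre of its underside, z up; the bed is its top face, z = 50 mm. Six through bores with flush steel bushes, 15 mm diameter, at (x,y) = (40,32), (40,-32), (40,88), (40,-88), (-45,75), (-45,-75) mm. Stop bar on its +x side, cam in the middle.
- stop_bar: Steel stop bar screwed to the bed, 15 (x) x 140 (y) x 12 mm high. Origin: centre of its underside, at (77.5, 0, 50) mm in the fixture's frame, same axes; its working face looks to the fixture's -x, at x = 70 mm in the fixture's frame. It does not move.
- cam: Eccentric clamp on a vertical axis: steel disc 52 mm diameter, 1 to 12 mm above the bed, its centre 12 mm off the axis along the cam's own -x. Origin: on the axis at bed level, (-16,0,50) mm of the fixture. Cam angle = its yaw minus the fixture's, 0 (open) to 2.6 rad, anticlockwise; reach towards the bar 26-12cos(angle) mm: meets a bracket that is home at about 1.6. Stiff (0.12 N m), stays put.
- cam_knob (a point): Grip point of the cam's black bar knob: on the turning axis, 38 mm above the bed, at (-16, 0, 88) mm in the fixture's frame and with the fixture's axes (it does not turn with the knob). The bar is 42 mm long, 12 mm thick and 26 mm high (25 to 51 mm above the bed); its length lies along the fixture's y at cam angle 0 and turns with the cam.
- bracket: Aluminium angle bracket (L section), the only long piece in the bin, 350 g. Flat leg 60 (x) x 120 (y) x 12 mm; upright leg 8 mm thick, 60 mm high overall, along the flat leg's +x edge (middle at x = 26 mm). Origin: centre of the flat leg's underside, z up. Pressed home, its origin is at x = 40, z = 50 mm in the fixture's frame, its axes parallel to the fixture's.
- bracket_leg (a point): Grip point on the bracket: middle of its upright leg, at (26, 0, 45) mm in the bracket's frame, same axes.
- bin: Open grey plastic parts bin fixed to the table, 200 (x) x 170 (y) x 45 mm high, walls and floor 4 mm. Origin: centre of its underside. Holds the bracket and two small offcuts.
- tray: Open grey steel pin tray fixed to the table, 230 (x) x 170 (y) x 35 mm high, walls and floor 4 mm. Origin: centre of its underside. Empty at the start.
- pin1: Steel locating pin, 130 g, 89 mm long; starts upright in the bush at (40, 32) mm of the fixture, or absent (None). Origin: underside of its collar (bed level when seated), z towards its head. Shaft 14 mm diameter, 42 mm long below the origin, close sliding fit; collar 22 mm diameter x 5; neck 12 mm; flat grip 14 (x) x 34 (y) mm, 15 to 47 mm above the origin, any yaw.
- pin2: Steel locating pin, 130 g, 89 mm long; starts upright in the bush at (40, -32) mm of the fixture, or absent (None). Origin: underside of its collar (bed level when seated), z towards its head. Shaft 14 mm diameter, 42 mm long below the origin, close sliding fit; collar 22 mm diameter x 5; neck 12 mm; flat grip 14 (x) x 34 (y) mm, 15 to 47 mm above the origin, any yaw.
- pin3: Steel locating pin, 130 g, 89 mm long; starts upright in the bush at (-45, 75) mm of the fixture, or absent (None). Origin: underside of its collar (bed level when seated), z towards its head. Shaft 14 mm diameter, 42 mm long below the origin, close sliding fit; collar 22 mm diameter x 5; neck 12 mm; flat grip 14 (x) x 34 (y) mm, 15 to 47 mm above the origin, any yaw.
- pin4: Steel locating pin, 130 g, 89 mm long; starts upright in the bush at (-45, -75) mm of the fixture, or absent (None). Origin: underside of its collar (bed level when seated), z towards its head. Shaft 14 mm diameter, 42 mm long below the origin, close sliding fit; collar 22 mm diameter x 5; neck 12 mm; flat grip 14 (x) x 34 (y) mm, 15 to 47 mm above the origin, any yaw.
- pin5: Steel locating pin, 130 g, 89 mm long; starts upright in the bush at (40, 88) mm of the fixture, or absent (None). Origin: underside of its collar (bed level when seated), z towards its head. Shaft 14 mm diameter, 42 mm long below the origin, close sliding fit; collar 22 mm diameter x 5; neck 12 mm; flat grip 14 (x) x 34 (y) mm, 15 to 47 mm above the origin, any yaw.
- pin6: Steel locating pin, 130 g, 89 mm long; starts upright in the bush at (40, -88) mm of the fixture, or absent (None). Origin: underside of its collar (bed level when seated), z towards its head. Shaft 14 mm diameter, 42 mm long below the origin, close sliding fit; collar 22 mm diameter x 5; neck 12 mm; flat grip 14 (x) x 34 (y) mm, 15 to 47 mm above the origin, any yaw.
- offcut1: Small flat aluminium offcut 34 x 30 x 12 mm lying in the bin; stays there. Origin: under its middle.
- offcut2: Small flat aluminium offcut 30 x 38 x 12 mm lying in the bin; stays there. Origin: under its middle.
- pliers: Steel spring-fastener pliers, about 110 mm long, lying on the table at the left; leave alone. Origin: under its middle.
- tape_measure: Black tape measure 65 x 40 x 62 mm high on the table; leave alone. Origin: under its middle.
- rivet_tin: Round tin 60 mm diameter, 70 mm high on the table; leave alone. Origin: under its middle.
- hammer: Hammer lying beyond the fixture; leave alone. Origin: under its middle.
- oil_bottle: White bottle 60 mm diameter, 160 mm high, standing at the right; leave alone. Origin: under its middle.
There are look-alikes about, which are no part of the job. Leave any green, white or yellow look-alike of the pin6 alone.

How it is judged:
By the outcome, as a careful person would: the job done as asked, in the order asked, and still so for the second after the job is handed in, with the robot touching nothing.
Of pin1, pin2, pin3, pin4, pin5, pin6 only 3 to 6 are there at a start; the rules pass over those that are not, and their reading is None.
At some moment in a run one of bracket may be knocked a few centimetres aside while the robot is not near it.
Once in a run the grip may slacken for a moment while it holds something.
It also fails if it takes over 210 s, if anything falls off the work surface, if the arm or the gripper's body presses on something with over 40 N, if the wrist force passes 120 N, or if a joint passes its speed limit or range.

## Working session

There is one attempt and no reset: what is moved stays moved. The work goes in short steps, Python scripts to look and compute and a shell command to move; the robot and the scene stay as the last step left them, time stands still between calls to the robot, and variables do not carry over. Pictures are saved under pics/ and viewed, at most 14 in all, crops included, and the job is handed in when it is done.

```bash
mkdir -p pics; python3 - <<'E'
from cell import *
import cv2
s=read_state();print({k:(v if not hasattr(v,'round') else v) for k,v in s.items()})
for n in("scene","top"):
    im=capture(n);cv2.imwrite(f"pics/{n}0.png",im[:,:,::-1]);m=camera_model(n);print(n,m)
print(camera_model("wrist"))
E
```

```text
{'time': 0.0, 'joint_positions': array([-1.24802248e+00,  3.42745461e-01,  1.52505354e+00, -3.25604654e-05,
        1.27542535e+00, -1.46007951e-01]), 'qvel': array([-1.85831355e-04,  1.75926876e-03,  1.29514968e-03,  1.79828891e-04,
        1.11419376e-03, -5.79365204e-05]), 'effort': array([-2.82040128e-04, -4.33686161e+01, -2.46019471e+01, -1.41102532e-04,
        7.89452082e-03, -4.78270897e-05]), 'eef_pos': array([ 0.23706533, -0.4679496 ,  0.23060143]), 'tool_rot': array([[ 8.92115098e-01,  4.51807871e-01, -5.47113256e-04],
       [ 4.51808155e-01, -8.92113797e-01,  1.53755354e-03],
       [ 2.06591505e-04, -1.61886495e-03, -9.99998668e-01]]), 'wrist_force': array([-0.77130932, -0.19112934,  0.64320311]), 'ft_torque': array([-0.01202369, -0.02151882,  0.04348482]), 'grasp_force': 0.0, 'finger_gap': 0.08530533404605924}
scene {'mtx': array([[548.25677887,   0.        , 312.0510626 ],
       [  0.        , 548.25677887, 237.86090184],
       [  0.        ,   0.        ,   1.        ]]), 'R': array([[-0.44593312,  0.89502355, -0.00874621],
       [ 0.75584064,  0.37131724, -0.5392
[... 296 characters left out ...]
07934, -0.99993417, -0.0097315 ],
       [-0.98379689, -0.00423688, -0.17923652],
       [ 0.17918349,  0.01066346, -0.98375788]]), 't': array([0.02455366, 0.58552671, 1.40359356])}
{'mtx': array([[359.36414535,   0.        , 317.89329188],
       [  0.        , 359.36414535, 241.25891707],
       [  0.        ,   0.        ,   1.        ]]), 'T_tool_cam': array([[ 3.81582023e-04, -9.59845127e-01, -2.80530187e-01,
         7.16533227e-02],
       [ 9.99999890e-01,  4.42829980e-04, -1.54943102e-04,
        -7.98944576e-06],
       [ 2.72948559e-04, -2.80530097e-01,  9.59845191e-01,
        -1.43158031e-01],
       [ 0.00000000e+00,  0.00000000e+00,  0.00000000e+00,
         1.00000000e+00]])}
```

View pics/top0.png

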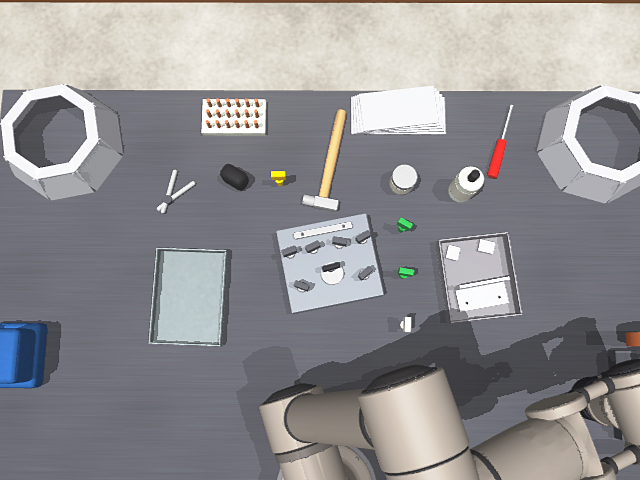

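View pics/scene0.png

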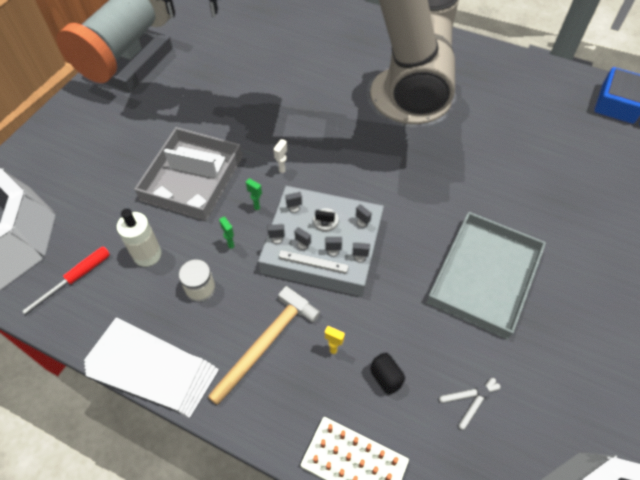

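Top picture: all six dark pins stand in the fixture, with heads near (290,251), (314,246), (341,240), (363,238), (303,285), (366,272). The bracket is in the bin at (483,294), and the tray is at (190,297). Look-alikes of the pins are green (404,224) and (406,271), white (407,323) and yellow (279,177). The pins I choose are the six dark ones in the bushes. Next come the measurements and one close crop.

```bash
cat > h.py <<'E'
import numpy as np, cv2
from cell import *
def ray(n,uv,s=None):
    m=camera_model(n); d=np.linalg.inv(m["mtx"])@np.array([uv[0],uv[1],1.])
    if n!="wrist": R=m["R"];return -R.T@m["t"],R.T@d
    s=s or read_state();T=m["T_tool_cam"];Rt=s["tool_rot"]
    return s["eef_pos"]+Rt@T[:3,3],Rt@T[:3,:3]@d
def onz(n,uv,z,s=None):
    o,d=ray(n,uv,s);return o+d*(z-o[2])/d[2]
def proj(n,X,s=None):
    m=camera_model(n);X=np.array(X,float)
    if n!="wrist": c=m["R"]@X+m["t"]
    else:
        s=s or read_state();T=m["T_tool_cam"];p=s["tool_rot"].T@(X-s["eef_pos"]);c=T[:3,:3].T@(p-T[:3,3])
    p=m["mtx"]@c;return p[:2]/p[2]
E
python3 - <<'E'
from h import *
im=cv2.imread("pics/top0.png");g=cv2.cvtColor(im,cv2.COLOR_BGR2HSV)
print(g[300,330],g[225,300],g[290,180],g[280,340],im[300,330],im[290,470],im[250,470])
# bed: bluish grey bright
b=im.astype(int)
m=((g[...,2]>140)).astype(np.uint8)*255
m[:,:265]=0;m[:,395:]=0;m[:205]=0;m[320:]=0
m=cv2.morphologyEx(m,cv2.MORPH_CLOSE,np.ones((25,25)))
m=cv2.morphologyEx(m,cv2.MORPH_OPEN,np.ones((25,25)))
cs,_=cv2.findContours(m,0,2);c=max(cs,key=cv2.contourArea)
q=cv2.approxPolyDP(c,12,True)[:,0];print(q)
P=np.array([onz("top",p,.05) for p in q]);print(P.round(4));print([np.linalg.norm(P[i]-P[i-1]).round(4) for i in range(len(P))], P.mean(0))
a=cv2.resize(im[205:320,268:398],None,fx=5,fy=5,interpolation=2);cv2.imwrite("pics/c1.png",a)
a=cv2.resize(im[225:330,430:530],None,fx=5,fy=5,interpolation=2)
sc=cv2.imread("pics/scene0.png");b=cv2.resize(sc[125:220,130:245],(600,525),interpolation=2)
cv2.imwrite("pics/c2.png",cv2.resize(np.hstack([a,b]),(800,382)))
E
```

```text
[109  16 219] [120  17 118] [ 92  18 201] [ 30   1 220] [219 210 205] [253 252 252] [199 189 193]
[[281 230]
 [291 307]
 [378 295]
 [366 214]
 [310 205]
 [309 224]]
[[ 0.5993  0.1112  0.05  ]
 [ 0.4152  0.0846  0.05  ]
 [ 0.4444 -0.1199  0.05  ]
 [ 0.6394 -0.0934  0.05  ]
 [ 0.6612  0.0419  0.05  ]
 [ 0.6143  0.0439  0.05  ]]
[np.float64(0.0689), np.float64(0.186), np.float64(0.2066), np.float64(0.1968), np.float64(0.137), np.float64(0.047)] [0.56229588 0.01138967 0.05      ]
```

View pics/c1.png

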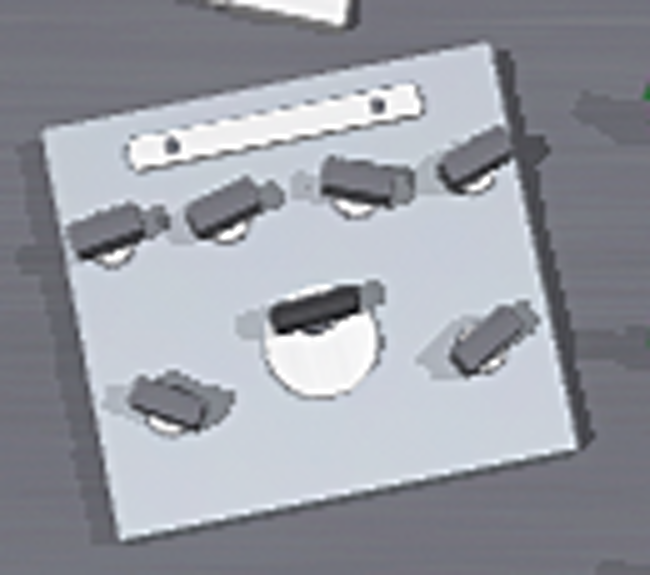

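View pics/c2.png

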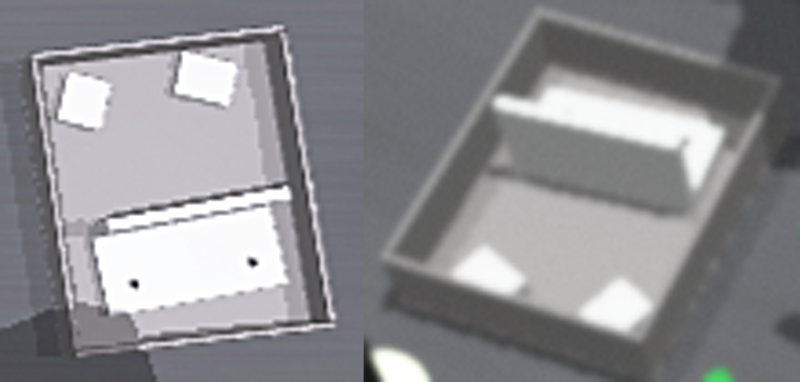

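The first crop shows six dark pins in the bushes, each with a white collar, and the black cam knob in the middle. The bed corners in the full picture are about (277,231), (366,213), (383,295) and (292,313). The second crop shows the bracket's upright leg on the far (+x) side of the bin, with the two offcuts behind it. Now I work out the fixture and tray poses.

```bash
cat >> h.py <<'E'
def turnmove(p,yaw):
    """tool-down move: tool-frame shift (units of .2 m) and turn (units 5deg) from commanded~measured pose"""
    s=read_state();R=s["tool_rot"];y0=np.arctan2(R[1,0],R[0,0])
    d=R.T@(np.array(p)-s["eef_pos"]);t=-(yaw-y0+np.pi)%(2*np.pi)-np.pi
    t=-((yaw-y0+np.pi)%(2*np.pi)-np.pi)
    print("pos",s["eef_pos"].round(4),"yaw",y0.round(4),"shift units",(d/.2).round(3),"turn units",(np.degrees(t)/5).round(2),"after-turn-frame xy", )
E
python3 - <<'E'
from h import *
f=lambda q,z,o,k=5:[onz("top",((u+.5)/k-.5+o[0],(v+.5)/k-.5+o[1]),z) for u,v in q]
P=np.array(f([(43,130),(490,42),(578,450),(120,541)],.05,(268,205)))
print(P.round(4),[np.linalg.norm(P[i]-P[i-1]).round(4) for i in range(4)]);c=P.mean(0)
ex=(P[0]+P[1]-P[2]-P[3]);ey=(P[0]+P[3]-P[1]-P[2]);print("fix",c.round(4),np.arctan2(ex[1],ex[0]),np.arctan2(-ey[0],ey[1]))
im=cv2.imread("pics/top0.png");g=cv2.cvtColor(im,cv2.COLOR_BGR2HSV)
# tray
m=cv2.inRange(im,(150,150,140),(230,230,230));m[:,:140]=0;m[:,240:]=0;m[:235]=0;m[355:]=0
m=cv2.morphologyEx(m,cv2.MORPH_OPEN,np.ones((5,5)));c=max(cv2.findContours(m,0,2)[0],key=cv2.contourArea)
r=cv2.minAreaRect(c);b=cv2.boxPoints(r);print(r);Q=np.array([onz("top",p,.004) for p in b]);print("tray",Q.round(3),Q.mean(0))
E
```

```text
[[ 0.5978  0.1227  0.05  ]
 [ 0.6419 -0.0924  0.05  ]
 [ 0.4454 -0.1322  0.05  ]
 [ 0.4016  0.0831  0.05  ]] [np.float64(0.2001), np.float64(0.2196), np.float64(0.2005), np.float64(0.2196)]
fix [ 0.5217 -0.0047  0.05  ] 0.19941660981644382 0.2015256342311829
((190.95135498046875, 296.2782287597656), (62.81493377685547, 90.38613891601562), 3.5763344764709473)
tray [[0.339 0.409 0.004]
 [0.558 0.407 0.004]
 [0.549 0.251 0.004]
 [0.33  0.258 0.004]] [0.44420902 0.33123292 0.004     ]
```

```bash
python3 -c "
from h import *
turnmove([.52,-.03,.32],.2005+np.pi/2)"
```

```text
pos [ 0.2371 -0.468   0.2307] yaw 0.4688 shift units [ 2.251 -1.315 -0.444] turn units -14.93 after-turn-frame xy
```

```bash
python3 -m pendant '[[0,0,-0.15,0],[0,0,-0.15,0],[0,0,-0.15,0],[0.15,-0.088,0,0],[0.15,-0.088,0,0],[0.15,-0.088,0,0],[0.15,-0.088,0,0],[0.15,-0.088,0,0],[0.15,-0.088,0,0],[0.15,-0.088,0,0]]' 1
python3 -m pendant '[[0.15,-0.088,0,0],[0.15,-0.088,0,0],[0.15,-0.088,0,0],[0.15,-0.088,0,0],[0.15,-0.088,0,0],[0.15,-0.088,0,0],[0.15,-0.088,0,0],[0.15,-0.088,0,0],[0,0,0,-1],[0,0,0,-1]]'
python3 -m pendant '[[0,0,0,-1],[0,0,0,-1],[0,0,0,-1],[0,0,0,-1],[0,0,0,-1],[0,0,0,-1],[0,0,0,-1],[0,0,0,-1],[0,0,0,-1],[0,0,0,-1]]'
python3 -m pendant '[[0,0,0,-1],[0,0,0,-1],[0,0,0,-1],[0,0,0,0],[0,0,0,0],[0,0,0,0]]'
python3 - <<'E'
from h import *
turnmove([.52,-.03,.32],.2005+np.pi/2)
import pickle
s=read_state();im=capture("wrist");cv2.imwrite("pics/w1.png",im[:,:,::-1]);pickle.dump(s,open("w1.pkl","wb"))
print(s["joint_positions"].round(3))
E
```

```text
time: 0.93
eef_pos: [0.3693, -0.2619, 0.3211]
tool_rot: [[0.892, 0.452, -0.0], [0.452, -0.892, 0.0], [-0.0, -0.0, -1.0]]
wrist_force: [1.9, 0.5, -0.0]
finger_gap: 0.0853
grasp_force: 0.0
time: 1.77
eef_pos: [0.5199, -0.0275, 0.3204]
tool_rot: [[0.796, 0.606, -0.001], [0.606, -0.796, 0.0], [-0.001, -0.001, -1.0]]
wrist_force: [-0.4, 0.4, 1.1]
finger_gap: 0.0854
grasp_force: 0.0
time: 2.6
eef_pos: [0.5192, -0.0295, 0.3208]
tool_rot: [[0.05, 0.999, -0.001], [0.999, -0.05, 0.0], [0.0, -0.001, -1.0]]
wrist_force: [0.4, -0.8, 0.5]
finger_gap: 0.0853
grasp_force: 0.0
time: 3.1
eef_pos: [0.5193, -0.0295, 0.3211]
tool_rot: [[-0.203, 0.979, -0.0], [0.979, 0.203, 0.0], [0.0, -0.0, -1.0]]
wrist_force: [-0.3, 0.2, 0.9]
finger_gap: 0.0853
grasp_force: 0.0
pos [ 0.5193 -0.0295  0.3211] yaw 1.7753 shift units [-0.003  0.003  0.006] turn units 0.05 after-turn-frame xy
[-0.204  0.279  1.367 -0.     1.496 -0.409]
```

View pics/w1.png

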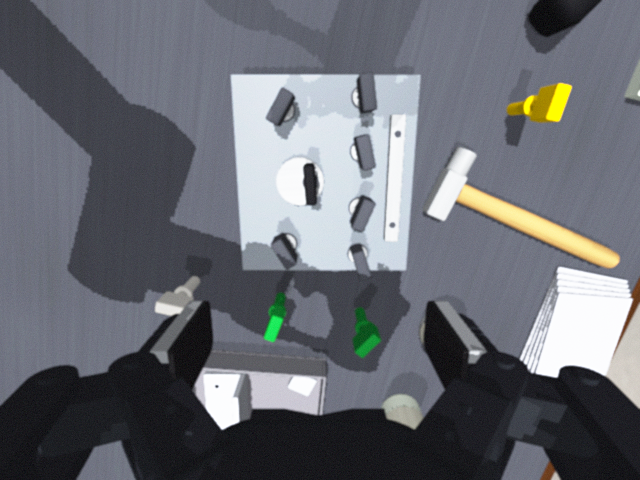

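The wrist picture shows the fixture upright at (232–420, 74–271). The pin heads are near (367,93), (365,152), (362,213), (360,260), (283,106) and (285,250), with the knob at (310,184). Green look-alikes are at (275,318) and (367,335), white at (182,295), yellow at (545,103), all off the fixture.

```bash
cat >> h.py <<'E'
FC=np.array([.5217,-.0047]);FY=.2005
B={1:(40,32),2:(40,-32),3:(-45,75),4:(-45,-75),5:(40,88),6:(40,-88)}
def fx(x,y,z=0):
    c,s_=np.cos(FY),np.sin(FY);return np.array([FC[0]+(c*x-s_*y)/1e3,FC[1]+(s_*x+c*y)/1e3,z/1e3])
def mask(im,lo=0,hi=120):
    g=cv2.cvtColor(im,cv2.COLOR_BGR2HSV);return cv2.inRange(g,(0,0,lo),(180,60,hi))
def pin_rect(im,n,s,xyz,hi=120,r=None):
    u=proj(n,xyz,s);m=mask(im,0,hi);r=r or 28;k=np.zeros_like(m);cv2.circle(k,tuple(int(v) for v in u),r,255,-1)
    m=cv2.morphologyEx(m&k,cv2.MORPH_OPEN,np.ones((3,3)));cs=cv2.findContours(m,0,2)[0]
    c=min([c for c in cs if cv2.contourArea(c)>80],key=lambda c:np.linalg.norm(np.mean(c[:,0],0)-u))
    b=cv2.boxPoints(cv2.minAreaRect(c));P=np.array([onz(n,p,xyz[2],s)[:2] for p in b]);e=[P[1]-P[0],P[2]-P[1]]
    L=[np.linalg.norm(v) for v in e];l=e[int(L[1]>L[0])];a=np.arctan2(l[1],l[0])%np.pi
    return P.mean(0),a,sorted(L),u
E
python3 - <<'E'
from h import *
import pickle
s=pickle.load(open("w1.pkl","rb"));im=cv2.imread("pics/w1.png")
for q in((232,74),(420,74),(407,271),(243,271)):
    p=onz("wrist",q,.05,s);d=p[:2]-FC;c,n=np.cos(FY),np.sin(FY);print("corner fix frame",np.round([1e3*(c*d[0]+n*d[1]),1e3*(-n*d[0]+c*d[1])],1))
t=cv2.imread("pics/top0.png")
for i,b in B.items():
    for n,I,r in(("wrist",im,22),("top",t,11)):
        try:
            c,a,L,u=pin_rect(I,n,s if n=="wrist" else None,fx(*b,95),r=r)
            print(i,n,u.round(),"off mm",((c-fx(*b)[:2])*1e3).round(1),"long-axis deg",np.degrees(a).round(1),"size",np.round(np.array(L)*1e3))
        except Exception as e:print(i,n,e)
E
```

```text
corner fix frame [-98.5 110.5]
corner fix frame [100.3 111.3]
corner fix frame [ 102.9 -111. ]
corner fix frame [ -98.9 -111.9]
1 wrist [365. 153.] off mm [-7.  -1.5] long-axis deg 115.6 size [ 4. 31.]
1 top min() iterable argument is empty
2 wrist [363. 216.] off mm [-7.2  5.1] long-axis deg 68.3 size [12. 34.]
2 top min() iterable argument is empty
3 wrist [279. 107.] off mm [ 7.3 -3.8] long-axis deg 51.5 size [18. 32.]
3 top min() iterable argument is empty
4 wrist [283. 254.] off mm [ 2.  -0.2] long-axis deg 94.3 size [27. 49.]
4 top min() iterable argument is empty
5 wrist [368.  92.] off mm [-1.7 -0.2] long-axis deg 108.8 size [16. 38.]
5 top min() iterable argument is empty
6 wrist [361. 266.] off mm [  2.8 -14.6] long-axis deg 11.8 size [18. 44.]
6 top min() iterable argument is empty
```

```bash
python3 - <<'E'
from h import *
import pickle
s=pickle.load(open("w1.pkl","rb"));im=cv2.imread("pics/w1.png");g=cv2.cvtColor(im,cv2.COLOR_BGR2HSV)
for u,v in((365,152),(362,213),(283,106),(285,250),(367,93),(360,260)):print(g[v-12:v+13:4,u-16:u+17:4,2].tolist())
t=cv2.imread("pics/top0.png")
a=[cv2.resize(im[v-25:v+25,u-25:u+25],(250,250),interpolation=cv2.INTER_CUBIC) for u,v in((365,152),(362,213),(283,106),(285,250),(367,93),(360,260))]
cv2.imwrite("pics/c3.png",np.vstack([np.hstack(a[:3]),np.hstack(a[3:])]))
E
```

```text
[[236, 184, 115, 135, 135, 121, 229, 233, 234], [238, 139, 88, 137, 138, 124, 220, 232, 233], [217, 253, 56, 139, 134, 127, 211, 234, 231], [208, 253, 66, 131, 129, 129, 189, 234, 230], [233, 242, 146, 121, 136, 129, 150, 234, 232], [233, 212, 128, 95, 134, 134, 123, 233, 232], [235, 234, 214, 64, 133, 137, 130, 232, 232]]
[[233, 184, 242, 152, 66, 132, 98, 192, 230], [233, 223, 242, 44, 113, 136, 135, 139, 232], [233, 233, 177, 57, 131, 136, 126, 222, 231], [233, 196, 54, 97, 132, 133, 125, 231, 228], [233, 193, 47, 127, 132, 129, 207, 230, 229], [231, 115, 89, 130, 129, 118, 231, 229, 228], [230, 186, 123, 131, 129, 183, 233, 229, 230]]
[[240, 239, 240, 124, 127, 125, 112, 221, 223], [240, 240, 198, 125, 123, 117, 71, 171, 221], [239, 240, 115, 115, 117, 109, 41, 147, 219], [238, 166, 120, 116, 117, 69, 105, 101, 214], [237, 117, 116, 116, 101, 41, 145, 95, 173], [172, 129, 111, 116, 56, 118, 164, 103, 144], [125, 118, 117, 98, 47, 171, 103, 117, 216]]
[[232, 175, 56, 54, 46, 213, 210, 186, 231], [235, 88, 131, 117, 38, 65, 236, 161, 224], [186, 129, 130, 130, 81, 41, 151, 175, 232], [155, 136, 132, 130, 126, 51, 43, 200, 232], [153, 156, 94, 131, 132, 107, 39, 108, 231], [147, 150, 145, 82, 104, 130, 69, 111, 199], [155, 154, 155, 108, 82, 83, 100, 134, 164]]
[[220, 204, 53, 120, 123, 108, 195, 216, 212], [216, 211, 45, 119, 123, 115, 186, 215, 214], [218, 176, 41, 117, 120, 113, 177, 217, 213], [186, 245, 42, 116, 117, 112, 141, 218, 214], [162, 241, 46, 106, 117, 114, 129, 217, 217], [180, 244, 71, 99, 120, 115, 103, 212, 212], [216, 140, 79, 84, 114, 117, 98, 213, 212]]
[[230, 193, 56, 57, 51, 201, 197, 229, 229], [230, 186, 77, 84, 122, 190, 184, 229, 229], [231, 207, 191, 132, 135, 128, 202, 228, 230], [231, 228, 241, 130, 132, 124, 226, 230, 231], [232, 231, 231, 122, 130, 131, 198, 230, 227], [232, 231, 225, 147, 132, 131, 134, 231, 212], [72, 78, 72, 80, 128, 131, 123, 73, 74]]
```

View pics/c3.png

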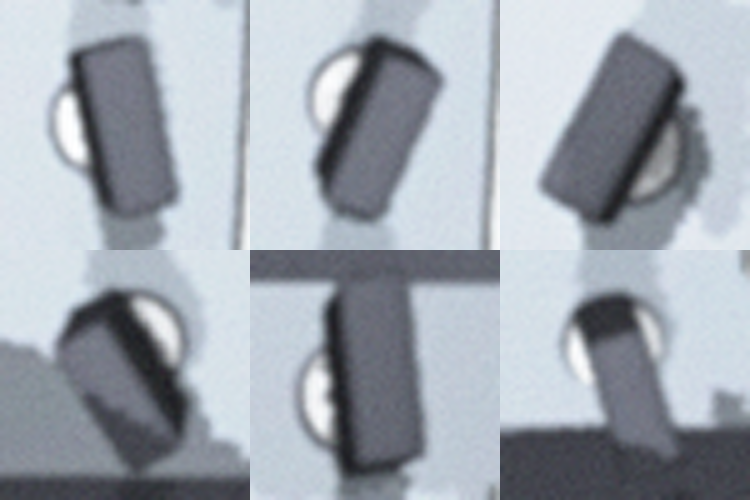

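The crops show the dark grey top face of each flat grip. Their long axes lean differently: pins 1, 5 and 6 are nearly vertical, pins 2 and 3 lean right at the top, and pin 4 leans left at the top.

```bash
python3 - <<'E'
from h import *
import pickle
s=pickle.load(open("w1.pkl","rb"))
C={1:(365,152),2:(362,213),3:(283,106),4:(285,250),5:(367,93),6:(360,260)}
Q={1:[(82,48),(147,38),(178,195),(115,213)],2:[(132,45),(190,82),(130,215),(75,203)],3:[(118,35),(178,78),(105,218),(42,185)],4:[(60,100),(108,72),(180,190),(137,218)],5:[(92,30),(157,28),(172,203),(97,218)],6:[(88,95),(135,75),(178,205),(125,200)]}
for i,q in Q.items():
    P=np.array([onz("wrist",((u+.5)/5-.5+C[i][0]-25,(v+.5)/5-.5+C[i][1]-25),.097,s)[:2] for u,v in q])
    l=(P[0]+P[1]-P[2]-P[3])/2;w=(P[1]+P[2]-P[0]-P[3])/2
    print(i,"tool yaw",np.arctan2(l[1],l[0]).round(3),"L,W mm",(1e3*np.linalg.norm(l)).round(1),(1e3*np.linalg.norm(w)).round(1),"centre",P.mean(0).round(4),"bush",fx(*B[i])[:2].round(4))
E
```

```text
1 tool yaw 2.013 L,W mm 31.9 12.9 centre [0.5544 0.036 ] bush [0.5545 0.0346]
2 tool yaw 1.43 L,W mm 32.9 13.0 centre [ 0.567  -0.0271] bush [ 0.5673 -0.0281]
3 tool yaw 1.252 L,W mm 30.2 13.5 centre [0.4635 0.0599] bush [0.4627 0.0598]
4 tool yaw 2.296 L,W mm 30.8 11.8 centre [ 0.4939 -0.0856] bush [ 0.4925 -0.0872]
5 tool yaw 1.873 L,W mm 32.2 13.3 centre [0.5429 0.0898] bush [0.5434 0.0895]
6 tool yaw 2.117 L,W mm 28.7 10.9 centre [ 0.5776 -0.0796] bush [ 0.5784 -0.083 ]
```

```bash
cat >> h.py <<'E'
def plan(*wps):
    s=read_state();R=s["tool_rot"];y=np.arctan2(R[1,0],R[0,0]);p=s["eef_pos"].copy()
    print("at",p.round(4),"yaw",y.round(4),"F",s["wrist_force"].round(1),"gap",round(s["finger_gap"],4),"grip",round(s["grasp_force"],1),"t",round(s["time"],1))
    for q,yw in wps:
        yw=y if yw is None else yw
        t=-np.degrees((yw-y+np.pi)%(2*np.pi)-np.pi)/5;d=np.array(q)-p;c,n=np.cos(yw),np.sin(yw)
        T=np.array([c*d[0]+n*d[1],n*d[0]-c*d[1],-d[2]])/.2;N=int(np.ceil(np.linalg.norm(T)/.19))
        print(" turn",t.round(2),"then shift",T.round(3),"rows",N,"each",(T/max(N,1)).round(4));p=np.array(q,float);y=yw
E
python3 -c "
from h import *
plan(((.5432,.0896,.16),1.873),((.5432,.0896,.067),None))"
```

```text
at [ 0.5193 -0.0295  0.3211] yaw 1.7757 F [ 0.6 -0.9 -0.4] gap 0.0854 grip 0.0 t 3.1
 turn -1.11 then shift [0.533 0.291 0.806] rows 6 each [0.0888 0.0485 0.1343]
 turn -0.0 then shift [0.    0.    0.465] rows 3 each [0.    0.    0.155]
```

```bash
python3 -m pendant '[[0,0,0,-0.56],[0,0,0,-0.55],[0.089,0.0485,0.134,0],[0.089,0.0485,0.134,0],[0.089,0.0485,0.134,0],[0.089,0.0485,0.134,0],[0.089,0.0485,0.134,0],[0.088,0.0485,0.136,0],[0,0,0,0],[0,0,0,0]]' 0.1
cat >> h.py <<'E'
def look(i,name):
    import pickle
    s=read_state();im=capture("wrist")[:,:,::-1].copy();cv2.imwrite(f"pics/{name}.png",im)
    u=proj("wrist",fx(*B[i],97),s);g=cv2.cvtColor(im,cv2.COLOR_BGR2HSV)
    m=cv2.inRange(g,(0,0,85),(180,70,150));k=np.zeros_like(m);cv2.circle(k,tuple(int(v) for v in u),45,255,-1)
    m=cv2.morphologyEx(m&k,cv2.MORPH_OPEN,np.ones((7,7)));cs=cv2.findContours(m,0,2)[0]
    for c in sorted(cs,key=cv2.contourArea)[-2:]:
        b=cv2.boxPoints(cv2.minAreaRect(c));P=np.array([onz("wrist",p,.097,s)[:2] for p in b]);e=[P[1]-P[0],P[2]-P[1]]
        L=[np.linalg.norm(v) for v in e];l=e[int(L[1]>L[0])];a=np.arctan2(l[1],l[0])%np.pi
        print("pin",i,"px",u.round(),"centre",P.mean(0).round(4),"bush",fx(*B[i])[:2].round(4),"yaw",a.round(3),"size",np.round(np.array(L)*1e3,1))
E
python3 -c "
from h import *
look(5,'p5')
plan(((.5432,.0896,.067),1.873))"
```

```text
time: 3.98
eef_pos: [0.5422, 0.0902, 0.1587]
tool_rot: [[-0.3, 0.954, -0.003], [0.954, 0.3, -0.0], [0.001, -0.003, -1.0]]
wrist_force: [-0.4, -0.2, 0.4]
finger_gap: 0.0468
grasp_force: 0.0
at [0.5432 0.0896 0.1603] yaw 1.8748 F [ 0.6 -0.2  0.3] gap 0.0472 grip 0.0 t 4.0
 turn 0.02 then shift [0.    0.    0.466] rows 3 each [0.     0.     0.1555]
```

View pics/p5.png

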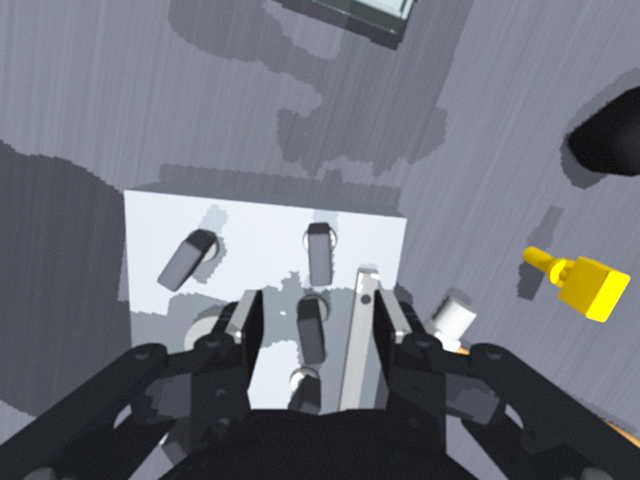

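The picture shows pin 5's grip at (319,255), upright in the image and centred between the open fingers at x≈258 and x≈378, so I go down.

```bash
python3 -m pendant '[[0,0,0.15,0],[0,0,0.15,0],[0,0,0.1,0],[0,0,0.066,0],[0,0,0,0],[0,0,0,0]]'
python3 -m pendant '[[0,0,0,0],[0,0,0,0],[0,0,0,0],[0,0,0,0],[0,0,0,0],[0,0,0,0],[0,0,0,0],[0,0,0,0]]' -1
python3 -c "
from h import *
print(read_state()['ft_torque'].round(2))
plan(((.5432,.0896,.067),1.873))"
```

```text
time: 4.53
eef_pos: [0.5439, 0.0887, 0.0681]
tool_rot: [[-0.298, 0.955, 0.002], [0.955, 0.298, -0.0], [-0.001, 0.001, -1.0]]
wrist_force: [0.1, 0.4, 0.9]
finger_gap: 0.0475
grasp_force: 0.0
time: 5.2
eef_pos: [0.544, 0.0894, 0.0685]
tool_rot: [[-0.299, 0.954, 0.003], [0.954, 0.299, -0.0], [-0.001, 0.003, -1.0]]
wrist_force: [-1.1, -1.0, 7.5]
finger_gap: 0.0128
grasp_force: 58.9
[-0.26  0.23 -0.03]
at [0.544  0.0894 0.0685] yaw 1.8748 F [-1.1 -1.   7.5] gap 0.0128 grip 58.9 t 5.2
 turn 0.02 then shift [ 0.002 -0.003  0.008] rows 1 each [ 0.0022 -0.0035  0.0077]
```

```bash
python3 -m pendant '[[0,0,-0.02,0],[0,0,-0.04,0],[0,0,-0.04,0],[0,0,-0.04,0],[0,0,-0.04,0]]'
python3 -m pendant '[[0,0,-0.04,0],[0,0,-0.04,0],[0,0,-0.06,0],[0,0,-0.1,0],[0,0,-0.15,0],[0,0,-0.15,0],[0,0,0,0]]'
python3 -c "
from h import *
plan(((.515,.365,.20),1.873),((.515,.365,.07),None))"
```

```text
time: 5.62
eef_pos: [0.5432, 0.0895, 0.1039]
tool_rot: [[-0.299, 0.954, 0.0], [0.954, 0.299, -0.0], [-0.0, 0.0, -1.0]]
wrist_force: [1.4, -0.8, -2.3]
finger_gap: 0.0135
grasp_force: 58.7
time: 6.2
eef_pos: [0.5455, 0.09, 0.2175]
tool_rot: [[-0.299, 0.954, 0.01], [0.954, 0.299, 0.001], [-0.003, 0.01, -1.0]]
wrist_force: [0.8, 0.3, -0.5]
finger_gap: 0.0131
grasp_force: 59.0
at [0.5455 0.09   0.2175] yaw 1.8749 F [ 0.8  0.3 -0.5] gap 0.0131 grip 59.0 t 6.2
 turn 0.02 then shift [1.358 0.264 0.087] rows 8 each [0.1698 0.033  0.0109]
 turn -0.0 then shift [0.   0.   0.65] rows 4 each [0.     0.     0.1625]
```

```bash
python3 -m pendant '[[0.17,0.033,0.01,0],[0.17,0.033,0.01,0],[0.17,0.033,0.01,0],[0.17,0.033,0.01,0],[0.17,0.033,0.01,0],[0.17,0.033,0.01,0],[0.17,0.033,0.01,0],[0.168,0.033,0.01,0],[0,0,0,0],[0,0,0,0]]'
python3 -m pendant '[[0,0,0.16,0],[0,0,0.16,0],[0,0,0.16,0],[0,0,0.1,0],[0,0,0.06,0],[0,0,0,0],[0,0,0,0]]'
python3 -c "
from h import *
plan(((.515,.365,.0655),None))"
```

```text
time: 7.03
eef_pos: [0.5109, 0.3661, 0.1942]
tool_rot: [[-0.302, 0.953, -0.001], [0.953, 0.302, -0.001], [-0.0, -0.002, -1.0]]
wrist_force: [0.1, -1.3, -1.7]
finger_gap: 0.0131
grasp_force: 58.9
time: 7.62
eef_pos: [0.5127, 0.3637, 0.0673]
tool_rot: [[-0.298, 0.955, 0.0], [0.955, 0.298, -0.0], [-0.0, 0.0, -1.0]]
wrist_force: [0.1, -0.4, -0.5]
finger_gap: 0.0131
grasp_force: 59.8
at [0.5127 0.3637 0.0673] yaw 1.8735 F [ 0.1 -0.4 -0.5] gap 0.0131 grip 59.8 t 7.6
 turn -0.0 then shift [0.003 0.013 0.009] rows 1 each [0.0029 0.0129 0.0091]
```

```bash
python3 -m pendant '[[0,0,0.01,0],[0,0,0,0],[0,0,0,0]]'
python3 -m pendant '[[0,0,0,0],[0,0,0,0],[0,0,0,0],[0,0,0,0],[0,0,0,0]]' 0.1
python3 -m pendant '[[0,0,-0.05,0],[0,0,-0.1,0],[0,0,-0.15,0],[0,0,-0.2,0],[0,0,-0.2,0],[0,0,0,0]]'
python3 -c "
from h import *
s=read_state();im=capture('scene');cv2.imwrite('pics/s1.png',cv2.resize(im[190:350,400:560,::-1],(480,480)))
plan(((.5545,.0353,.20),2.013),((.5545,.0353,.0675),None))"
```

```text
time: 7.87
eef_pos: [0.5124, 0.3644, 0.0654]
tool_rot: [[-0.299, 0.954, 0.001], [0.954, 0.299, 0.0], [0.0, 0.001, -1.0]]
wrist_force: [0.2, -0.2, -1.3]
finger_gap: 0.0129
grasp_force: 59.8
time: 8.28
eef_pos: [0.5122, 0.3646, 0.065]
tool_rot: [[-0.299, 0.954, 0.0], [0.954, 0.299, 0.0], [-0.0, 0.0, -1.0]]
wrist_force: [0.2, 0.6, -0.8]
finger_gap: 0.0472
grasp_force: 0.0
time: 8.78
eef_pos: [0.5154, 0.3665, 0.2151]
tool_rot: [[-0.299, 0.954, 0.014], [0.954, 0.299, 0.008], [0.003, 0.016, -1.0]]
wrist_force: [0.8, 0.4, 0.9]
finger_gap: 0.047
grasp_force: 0.0
at [0.5143 0.3658 0.2111] yaw 1.8748 F [-0.1 -0.5 -0.3] gap 0.0471 grip 0.0 t 8.8
 turn -1.58 then shift [-1.58  -0.525  0.056] rows 9 each [-0.1755 -0.0584  0.0062]
 turn -0.0 then shift [0.    0.    0.662] rows 4 each [0.     0.     0.1656]
```

View pics/s1.png

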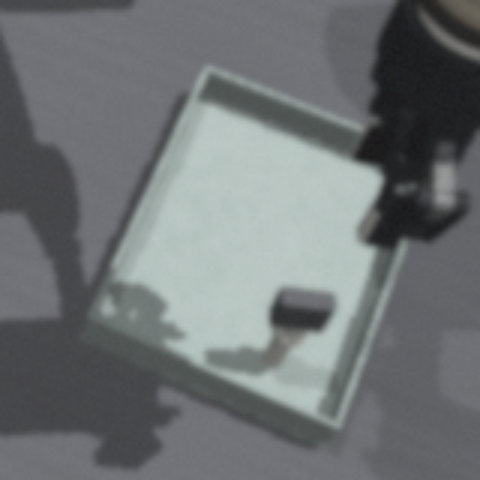

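The crop shows pin 5 standing upright inside the tray at about (300,310), near the tray's far corner. Pin 1 is next.

```bash
python3 -m pendant '[[0,0,0,-0.8],[0,0,0,-0.78],[-0.175,-0.058,0.006,0],[-0.175,-0.058,0.006,0],[-0.175,-0.058,0.006,0],[-0.175,-0.058,0.006,0],[-0.175,-0.058,0.006,0],[-0.175,-0.058,0.006,0],[-0.175,-0.058,0.006,0],[-0.175,-0.058,0.006,0]]'
python3 -m pendant '[[-0.18,-0.06,0.006,0],[0,0,0.2,0],[0,0,0,0],[0,0,0,0],[0,0,0,0]]'
python3 -c "
from h import *
plan(((.5545,.0353,.0675),2.013))"
```

```text
time: 9.67
eef_pos: [0.5474, 0.07, 0.1948]
tool_rot: [[-0.428, 0.904, -0.001], [0.904, 0.428, -0.0], [0.0, -0.001, -1.0]]
wrist_force: [0.2, -0.1, -0.2]
finger_gap: 0.0469
grasp_force: 0.0
time: 10.08
eef_pos: [0.5526, 0.0348, 0.1548]
tool_rot: [[-0.428, 0.904, -0.0], [0.904, 0.428, 0.0], [0.0, -0.0, -1.0]]
wrist_force: [0.9, 0.6, 0.9]
finger_gap: 0.0471
grasp_force: 0.0
at [0.5526 0.0348 0.1548] yaw 2.0134 F [0.9 0.6 0.9] gap 0.0471 grip 0.0 t 10.1
 turn 0.0 then shift [-0.002  0.01   0.436] rows 3 each [-0.0007  0.0033  0.1455]
```

```bash
python3 -m pendant '[[-0.002,0.01,0.11,0],[0,0,0.15,0],[0,0,0.1,0],[0,0,0.076,0],[0,0,0,0],[0,0,0,0]]'
python3 -m pendant '[[0,0,0,0],[0,0,0,0],[0,0,0,0],[0,0,0,0],[0,0,0,0],[0,0,0,0],[0,0,0,0]]' -1
python3 -m pendant '[[0,0,-0.02,0],[0,0,-0.04,0],[0,0,-0.04,0],[0,0,-0.04,0],[0,0,-0.04,0]]'
python3 -m pendant '[[0,0,-0.04,0],[0,0,-0.04,0],[0,0,-0.06,0],[0,0,-0.1,0],[0,0,-0.15,0],[0,0,-0.15,0],[0,0,0,0]]'
python3 -c "
from h import *
plan(((.515,.300,.20),1.96),((.515,.300,.066),None))"
```

```text
time: 10.58
eef_pos: [0.555, 0.0356, 0.0679]
tool_rot: [[-0.429, 0.903, 0.001], [0.903, 0.429, -0.0], [-0.0, 0.001, -1.0]]
wrist_force: [0.1, -0.4, -0.0]
finger_gap: 0.0467
grasp_force: 0.0
time: 11.17
eef_pos: [0.5554, 0.0348, 0.0686]
tool_rot: [[-0.428, 0.904, 0.003], [0.904, 0.428, 0.0], [-0.001, 0.003, -1.0]]
wrist_force: [-1.2, 1.0, 7.0]
finger_gap: 0.013
grasp_force: 58.9
time: 11.58
eef_pos: [0.5546, 0.0345, 0.104]
tool_rot: [[-0.427, 0.904, 0.0], [0.904, 0.427, -0.0], [-0.0, 0.0, -1.0]]
wrist_force: [0.1, -0.3, -1.2]
finger_gap: 0.0131
grasp_force: 58.7
time: 12.17
eef_pos: [0.5571, 0.0344, 0.2175]
tool_rot: [[-0.428, 0.904, 0.011], [0.904, 0.428, -0.001], [-0.005, 0.009, -1.0]]
wrist_force: [0.6, -0.7, -1.5]
finger_gap: 0.013
grasp_force: 63.6
at [0.5571 0.0344 0.2175] yaw 2.0126 F [ 0.6 -0.7 -1.5] gap 0.013 grip 63.6 t 12.2
 turn 0.6 then shift [1.308 0.309 0.088] rows 8 each [0.1636 0.0386 0.011 ]
 turn -0.0 then shift [0.   0.   0.67] rows 4 each [0.     0.     0.1675]
```

```bash
python3 -m pendant '[[0,0,0,0.6],[0.164,0.0386,0.011,0],[0.164,0.0386,0.011,0],[0.164,0.0386,0.011,0],[0.164,0.0386,0.011,0],[0.164,0.0386,0.011,0],[0.164,0.0386,0.011,0],[0.163,0.0386,0.011,0],[0.163,0.0386,0.011,0],[0,0,0,0]]'
python3 -m pendant '[[0,0,0,0],[0,0,0.16,0],[0,0,0.16,0],[0,0,0.16,0],[0,0,0.1,0],[0,0,0.06,0],[0,0,0,0],[0,0,0,0]]'
python3 -c "
from h import *
plan(((.515,.300,.0655),None))"
```

```text
time: 13.0
eef_pos: [0.51, 0.3056, 0.1928]
tool_rot: [[-0.384, 0.923, -0.001], [0.923, 0.384, 0.002], [0.002, -0.001, -1.0]]
wrist_force: [-1.4, -1.3, -0.6]
finger_gap: 0.0134
grasp_force: 63.8
time: 13.67
eef_pos: [0.5126, 0.2989, 0.0654]
tool_rot: [[-0.378, 0.926, -0.0], [0.926, 0.378, -0.001], [-0.0, -0.0, -1.0]]
wrist_force: [-0.8, 0.6, -1.6]
finger_gap: 0.0126
grasp_force: 65.2
at [0.5126 0.2989 0.0654] yaw 1.9587 F [-0.8  0.6 -1.6] gap 0.0126 grip 65.2 t 13.7
 turn -0.0 then shift [ 0.     0.013 -0.001] rows 1 each [ 0.0004  0.0131 -0.0007]
```

```bash
python3 -m pendant '[[0,0,0,0],[0,0,0,0],[0,0,0,0],[0,0,0,0],[0,0,0,0]]' 0.1
python3 -m pendant '[[0,0,-0.05,0],[0,0,-0.1,0],[0,0,-0.15,0],[0,0,-0.2,0],[0,0,-0.2,0],[0,0,0,0]]'
python3 -c "
from h import *
plan(((.5672,-.0276,.16),1.43))"
```

```text
time: 14.08
eef_pos: [0.5123, 0.3003, 0.0654]
tool_rot: [[-0.38, 0.925, 0.0], [0.925, 0.38, -0.0], [-0.0, 0.0, -1.0]]
wrist_force: [-0.7, 0.0, 0.2]
finger_gap: 0.0471
grasp_force: 0.0
time: 14.58
eef_pos: [0.5156, 0.3021, 0.2149]
tool_rot: [[-0.38, 0.925, 0.014], [0.925, 0.38, 0.006], [0.0, 0.016, -1.0]]
wrist_force: [1.1, -0.5, 0.5]
finger_gap: 0.0471
grasp_force: 0.0
at [0.5156 0.3021 0.2149] yaw 1.9605 F [ 1.1 -0.5  0.5] gap 0.0471 grip 0.0 t 14.6
 turn 6.08 then shift [-1.596  0.487  0.275] rows 9 each [-0.1773  0.0541  0.0305]
```

```bash
python3 -m pendant '[[0,0,0,1],[0,0,0,1],[0,0,0,1],[0,0,0,1],[0,0,0,1],[0,0,0,1],[0,0,0,0.08],[-0.177,0.054,0.01,0],[-0.177,0.054,0.01,0],[-0.177,0.054,0.01,0]]'
python3 -m pendant '[[-0.177,0.054,0.01,0],[-0.177,0.054,0.02,0],[-0.177,0.054,0.03,0],[-0.177,0.054,0.04,0],[-0.177,0.054,0.05,0],[-0.177,0.054,0.06,0],[0,0,0.03,0],[0,0,0,0],[0,0,0,0],[0,0,0,0]]'
python3 -c "
from h import *
look(2,'p2')
plan(((.5672,-.0276,.0675),1.43))"
```

```text
time: 15.42
eef_pos: [0.5292, 0.19, 0.1996]
tool_rot: [[0.136, 0.991, 0.001], [0.991, -0.136, -0.0], [0.0, 0.001, -1.0]]
wrist_force: [1.2, -1.1, 0.2]
finger_gap: 0.0469
grasp_force: 0.0
time: 16.25
eef_pos: [0.5637, -0.0275, 0.152]
tool_rot: [[0.139, 0.99, 0.001], [0.99, -0.139, 0.0], [0.0, 0.001, -1.0]]
wrist_force: [0.3, 0.2, -0.1]
finger_gap: 0.0468
grasp_force: 0.0
pin 2 px [323. 264.] centre [ 0.5729 -0.0305] bush [ 0.5673 -0.0281] yaw 1.463 size [26.9 38. ]
at [ 0.5638 -0.0274  0.1521] yaw 1.4321 F [-0.2 -0.1 -0. ] gap 0.0469 grip 0.0 t 16.3
 turn 0.02 then shift [0.001 0.017 0.423] rows 3 each [0.0004 0.0057 0.1411]
```

```bash
python3 -m pendant '[[0.001,0.017,0.1,0],[0,0,0.15,0],[0,0,0.1,0],[0,0,0.073,0],[0,0,0,0],[0,0,0,0]]'
python3 -m pendant '[[0,0,0,0],[0,0,0,0],[0,0,0,0],[0,0,0,0],[0,0,0,0],[0,0,0,0],[0,0,0,0]]' -1
python3 -m pendant '[[0,0,-0.02,0],[0,0,-0.04,0],[0,0,-0.04,0],[0,0,-0.04,0],[0,0,-0.04,0]]'
python3 -m pendant '[[0,0,-0.04,0],[0,0,-0.04,0],[0,0,-0.06,0],[0,0,-0.1,0],[0,0,-0.15,0],[0,0,-0.15,0],[0,0,0,0]]'
python3 -c "
from h import *
plan(((.445,.365,.20),1.571),((.445,.365,.0655),None))"
```

```text
time: 16.8
eef_pos: [0.567, -0.0279, 0.067]
tool_rot: [[0.139, 0.99, -0.0], [0.99, -0.139, 0.0], [0.0, -0.0, -1.0]]
wrist_force: [-0.1, 0.2, 0.4]
finger_gap: 0.0467
grasp_force: 0.0
time: 17.38
eef_pos: [0.5678, -0.0289, 0.0682]
tool_rot: [[0.141, 0.99, 0.003], [0.99, -0.141, -0.0], [0.0, 0.003, -1.0]]
wrist_force: [-0.7, 1.8, 5.6]
finger_gap: 0.0131
grasp_force: 58.8
time: 17.8
eef_pos: [0.567, -0.029, 0.1037]
tool_rot: [[0.141, 0.99, 0.0], [0.99, -0.141, -0.0], [-0.0, 0.0, -1.0]]
wrist_force: [0.2, 0.4, -1.6]
finger_gap: 0.0131
grasp_force: 58.8
time: 18.38
eef_pos: [0.5696, -0.0295, 0.2175]
tool_rot: [[0.141, 0.99, 0.011], [0.99, -0.141, -0.002], [-0.001, 0.011, -1.0]]
wrist_force: [0.2, -0.9, -0.1]
finger_gap: 0.0136
grasp_force: 59.1
at [ 0.5696 -0.0295  0.2175] yaw 1.4297 F [ 0.2 -0.9 -0.1] gap 0.0136 grip 59.1 t 18.4
 turn -1.62 then shift [ 1.973 -0.622  0.087] rows 11 each [ 0.1793 -0.0566  0.0079]
 turn -0.0 then shift [0.    0.    0.672] rows 4 each [0.     0.     0.1681]
```

```bash
python3 -m pendant '[[0,0,0,-0.8],[0,0,0,-0.8],[0.179,-0.0565,0.008,0],[0.179,-0.0565,0.008,0],[0.179,-0.0565,0.008,0],[0.179,-0.0565,0.008,0],[0.179,-0.0565,0.008,0],[0.179,-0.0565,0.008,0],[0.179,-0.0565,0.008,0],[0.179,-0.0565,0.008,0]]'
python3 -m pendant '[[0.179,-0.0565,0.008,0],[0.179,-0.0565,0.008,0],[0.179,-0.0565,0.008,0],[0,0,0,0],[0,0,0,0]]'
python3 -m pendant '[[0,0,0.16,0],[0,0,0.16,0],[0,0,0.16,0],[0,0,0.1,0],[0,0,0.05,0],[0,0,0,0],[0,0,0,0]]'
python3 -c "
from h import *
plan(((.445,.365,.0655),None))"
```

```text
time: 19.22
eef_pos: [0.4759, 0.259, 0.1981]
tool_rot: [[0.002, 1.0, -0.0], [1.0, -0.002, -0.0], [-0.0, -0.0, -1.0]]
wrist_force: [0.6, -0.0, -0.9]
finger_gap: 0.0132
grasp_force: 59.0
time: 19.63
eef_pos: [0.442, 0.3665, 0.1928]
tool_rot: [[-0.002, 1.0, -0.001], [1.0, 0.002, -0.001], [-0.001, -0.001, -1.0]]
wrist_force: [0.3, -0.8, -1.4]
finger_gap: 0.013
grasp_force: 58.9
time: 20.22
eef_pos: [0.4441, 0.3644, 0.0676]
tool_rot: [[0.003, 1.0, 0.001], [1.0, -0.003, 0.0], [0.0, 0.001, -1.0]]
wrist_force: [-0.2, 0.8, -0.4]
finger_gap: 0.0133
grasp_force: 59.0
at [0.4441 0.3644 0.0676] yaw 1.5682 F [-0.2  0.8 -0.4] gap 0.0133 grip 59.0 t 20.2
 turn -0.0 then shift [0.003 0.004 0.011] rows 1 each [0.0032 0.0044 0.0105]
```

```bash
python3 -m pendant '[[0,0,0.01,0],[0,0,0,0],[0,0,0,0]]'
python3 -m pendant '[[0,0,0,0],[0,0,0,0],[0,0,0,0],[0,0,0,0],[0,0,0,0]]' 0.1
python3 -m pendant '[[0,0,-0.05,0],[0,0,-0.1,0],[0,0,-0.15,0],[0,0,-0.2,0],[0,0,-0.2,0],[0,0,0,0]]'
python3 -c "
from h import *
plan(((.578,-.0825,.17),2.1))"
```

```text
time: 20.47
eef_pos: [0.4436, 0.365, 0.0658]
tool_rot: [[0.002, 1.0, 0.001], [1.0, -0.002, 0.0], [0.0, 0.001, -1.0]]
wrist_force: [0.7, 0.6, -1.2]
finger_gap: 0.0133
grasp_force: 59.0
time: 20.88
eef_pos: [0.4433, 0.365, 0.0652]
tool_rot: [[0.002, 1.0, 0.0], [1.0, -0.002, -0.0], [-0.0, 0.0, -1.0]]
wrist_force: [-0.3, -0.8, -0.8]
finger_gap: 0.0472
grasp_force: 0.0
time: 21.38
eef_pos: [0.4464, 0.3671, 0.2144]
tool_rot: [[0.001, 1.0, 0.013], [1.0, -0.001, 0.008], [0.008, 0.013, -1.0]]
wrist_force: [0.8, -0.0, 1.3]
finger_gap: 0.0471
grasp_force: 0.0
at [0.4464 0.3671 0.2144] yaw 1.5695 F [ 0.8 -0.   1.3] gap 0.0471 grip 0.0 t 21.4
 turn -6.08 then shift [-2.273 -0.567  0.222] rows 13 each [-0.1748 -0.0436  0.0171]
```

```bash
python3 -m pendant '[[0,0,0,-1],[0,0,0,-1],[0,0,0,-1],[0,0,0,-1],[0,0,0,-1],[0,0,0,-1],[-0.175,-0.0436,0,0],[-0.175,-0.0436,0,0],[-0.175,-0.0436,0,0],[-0.175,-0.0436,0,0]]'
python3 -m pendant '[[-0.175,-0.0436,0,0],[-0.175,-0.0436,0,0],[-0.175,-0.0436,0,0],[-0.175,-0.0436,0,0],[-0.175,-0.0436,0,0],[-0.175,-0.0436,0,0],[-0.175,-0.0436,0,0],[-0.175,-0.0436,0,0],[-0.175,-0.0436,0,0],[0,0,0.2,0]]'
python3 -m pendant '[[0,0,0,0],[0,0,0,0],[0,0,0,0]]'
python3 - <<'E'
from h import *
s=read_state();im=capture("wrist")[:,:,::-1].copy();u,v=[int(k) for k in proj("wrist",fx(*B[6],97),s)];print(u,v)
cv2.imwrite("pics/p6.png",cv2.resize(im[v-60:v+60,u-75:u+75],(750,600),interpolation=2))
plan(((.578,-.0825,.067),2.1))
for q in [(u,v-15),(u,v+15)]: print(onz("wrist",q,.097,s))
E
```

```text
time: 22.22
eef_pos: [0.4829, 0.225, 0.2057]
tool_rot: [[-0.5, 0.866, 0.001], [0.866, 0.5, 0.0], [-0.0, 0.001, -1.0]]
wrist_force: [0.9, 0.5, -0.4]
finger_gap: 0.047
grasp_force: 0.0
time: 23.05
eef_pos: [0.5779, -0.0934, 0.1723]
tool_rot: [[-0.494, 0.869, 0.017], [0.869, 0.495, -0.007], [-0.015, 0.011, -1.0]]
wrist_force: [0.9, 0.6, 1.0]
finger_gap: 0.0471
grasp_force: 0.0
time: 23.3
eef_pos: [0.5722, -0.0854, 0.1665]
tool_rot: [[-0.499, 0.866, 0.001], [0.866, 0.499, -0.0], [-0.001, 0.001, -1.0]]
wrist_force: [0.1, 0.1, -0.0]
finger_gap: 0.0469
grasp_force: 0.0
327 256
at [ 0.5727 -0.0852  0.1671] yaw 2.094 F [ 0.1  0.2 -0.5] gap 0.0468 grip 0.0 t 23.4
 turn -0.07 then shift [-0.002  0.03   0.5  ] rows 3 each [-0.0006  0.01    0.1668]
[ 0.57284659 -0.07428384  0.097     ]
[ 0.58282949 -0.09131479  0.097     ]
```

View pics/p6.png

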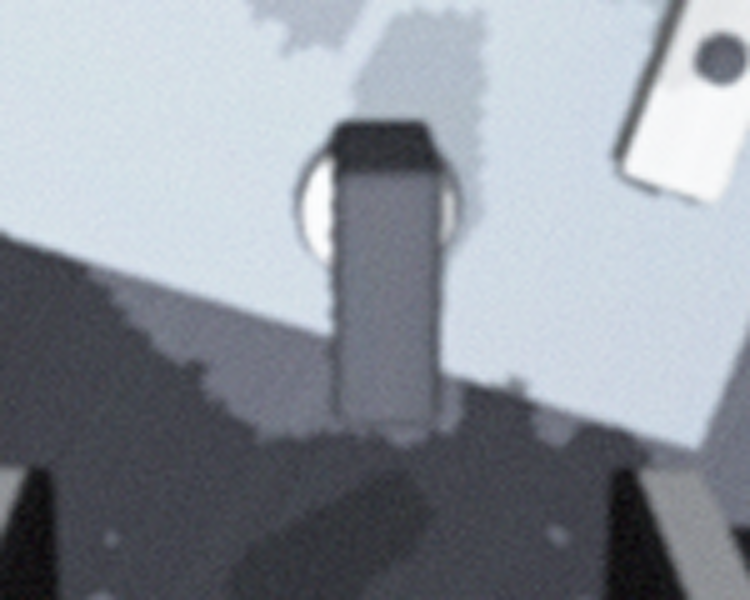

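The crop shows pin 6's grip vertical and symmetric at crop (387,297), so the yaw is right and the centre is 1–2 mm towards tool +y.

```bash
python3 -m pendant '[[-0.002,0.033,0.15,0],[0,0,0.16,0],[0,0,0.12,0],[0,0,0.067,0],[0,0,0,0],[0,0,0,0]]'
python3 -m pendant '[[0,0,0,0],[0,0,0,0],[0,0,0,0],[0,0,0,0],[0,0,0,0],[0,0,0,0],[0,0,0,0]]' -1
python3 -m pendant '[[0,0,-0.02,0],[0,0,-0.04,0],[0,0,-0.04,0],[0,0,-0.04,0],[0,0,-0.04,0]]'
python3 -m pendant '[[0,0,-0.04,0],[0,0,-0.04,0],[0,0,-0.06,0],[0,0,-0.1,0],[0,0,-0.15,0],[0,0,-0.15,0],[0,0,0,0]]'
python3 -c "
from h import *
plan(((.445,.300,.20),1.571),((.445,.300,.0655),None))"
```

```text
time: 23.85
eef_pos: [0.5786, -0.0823, 0.067]
tool_rot: [[-0.5, 0.866, 0.001], [0.866, 0.5, -0.0], [-0.001, 0.001, -1.0]]
wrist_force: [1.6, 0.8, -0.1]
finger_gap: 0.0472
grasp_force: 0.0
time: 24.43
eef_pos: [0.5789, -0.0831, 0.0677]
tool_rot: [[-0.499, 0.867, 0.003], [0.867, 0.499, -0.001], [-0.002, 0.003, -1.0]]
wrist_force: [0.0, 0.9, 6.1]
finger_gap: 0.0131
grasp_force: 58.7
time: 24.85
eef_pos: [0.5781, -0.0831, 0.1028]
tool_rot: [[-0.499, 0.867, 0.001], [0.867, 0.499, -0.0], [-0.001, 0.001, -1.0]]
wrist_force: [2.6, -0.2, -2.6]
finger_gap: 0.0128
grasp_force: 58.9
time: 25.43
eef_pos: [0.5799, -0.0836, 0.2166]
tool_rot: [[-0.499, 0.867, 0.009], [0.867, 0.499, -0.003], [-0.007, 0.007, -1.0]]
wrist_force: [0.8, 0.4, -0.9]
finger_gap: 0.0131
grasp_force: 59.3
at [ 0.5799 -0.0836  0.2166] yaw 2.0929 F [ 0.8  0.4 -0.9] gap 0.0131 grip 59.3 t 25.4
 turn 5.98 then shift [ 1.918 -0.674  0.083] rows 11 each [ 0.1744 -0.0613  0.0075]
 turn -0.0 then shift [0.    0.    0.672] rows 4 each [0.     0.     0.1681]
```

```bash
python3 -m pendant '[[0,0,0,1],[0,0,0,1],[0,0,0,1],[0,0,0,1],[0,0,0,1],[0,0,0,1],[0.174,-0.0613,0.008,0],[0.174,-0.0613,0.008,0],[0.174,-0.0613,0.008,0],[0.174,-0.0613,0.008,0]]'
python3 -m pendant '[[0.174,-0.0613,0.007,0],[0.174,-0.0613,0.007,0],[0.174,-0.0613,0.007,0],[0.174,-0.0613,0.007,0],[0.174,-0.0613,0.007,0],[0.174,-0.0613,0.007,0],[0.174,-0.0613,0.007,0],[0,0,0,0],[0,0,0,0]]'
python3 -m pendant '[[0,0,0.16,0],[0,0,0.16,0],[0,0,0.16,0],[0,0,0.1,0],[0,0,0.05,0],[0,0,0,0],[0,0,0,0]]'
python3 -c "
from h import *
plan(((.445,.300,.0655),None))"
```

```text
time: 26.27
eef_pos: [0.5274, 0.0574, 0.2032]
tool_rot: [[0.003, 1.0, -0.002], [1.0, -0.003, -0.0], [-0.0, -0.002, -1.0]]
wrist_force: [0.7, 0.4, -1.7]
finger_gap: 0.0131
grasp_force: 59.1
time: 27.02
eef_pos: [0.4421, 0.3012, 0.1933]
tool_rot: [[-0.002, 1.0, -0.001], [1.0, 0.002, -0.001], [-0.001, -0.001, -1.0]]
wrist_force: [0.7, -1.1, -1.6]
finger_gap: 0.0133
grasp_force: 59.1
time: 27.6
eef_pos: [0.4443, 0.2994, 0.068]
tool_rot: [[0.003, 1.0, 0.0], [1.0, -0.003, -0.0], [-0.0, 0.0, -1.0]]
wrist_force: [1.0, 0.0, -0.5]
finger_gap: 0.0132
grasp_force: 59.2
at [0.4443 0.2994 0.068 ] yaw 1.5682 F [ 1.   0.  -0.5] gap 0.0132 grip 59.2 t 27.6
 turn -0.0 then shift [0.003 0.004 0.013] rows 1 each [0.0029 0.0037 0.0127]
```

```bash
python3 -m pendant '[[0,0,0.01,0],[0,0,0,0],[0,0,0,0]]'
python3 -m pendant '[[0,0,0,0],[0,0,0,0],[0,0,0,0],[0,0,0,0],[0,0,0,0]]' 0.1
python3 -m pendant '[[0,0,-0.05,0],[0,0,-0.1,0],[0,0,-0.15,0],[0,0,-0.2,0],[0,0,-0.2,0],[0,0,0,0]]'
python3 -c "
from h import *
plan(((.463,.0598,.17),1.252))"
```

```text
time: 27.85
eef_pos: [0.4442, 0.3002, 0.0666]
tool_rot: [[0.002, 1.0, 0.002], [1.0, -0.002, 0.001], [0.001, 0.002, -1.0]]
wrist_force: [0.4, 0.2, -1.3]
finger_gap: 0.0131
grasp_force: 59.2
time: 28.27
eef_pos: [0.4436, 0.3001, 0.0656]
tool_rot: [[0.001, 1.0, 0.0], [1.0, -0.001, 0.0], [0.0, 0.0, -1.0]]
wrist_force: [0.2, -0.1, -0.1]
finger_gap: 0.0468
grasp_force: 0.0
time: 28.77
eef_pos: [0.4469, 0.3018, 0.2143]
tool_rot: [[0.001, 1.0, 0.013], [1.0, -0.001, 0.006], [0.006, 0.013, -1.0]]
wrist_force: [1.6, 0.9, 0.9]
finger_gap: 0.0473
grasp_force: 0.0
at [0.4469 0.3018 0.2143] yaw 1.5695 F [1.6 0.9 0.9] gap 0.0473 grip 0.0 t 28.8
 turn 3.64 then shift [-1.124  0.456  0.221] rows 7 each [-0.1605  0.0651  0.0316]
```

```bash
python3 -m pendant '[[0,0,0,1],[0,0,0,1],[0,0,0,1],[0,0,0,0.64],[-0.16,0.065,0,0],[-0.16,0.065,0,0],[-0.16,0.065,0,0],[-0.16,0.065,0,0],[-0.16,0.065,0,0],[-0.16,0.065,0,0]]'
python3 -m pendant '[[-0.16,0.065,0.02,0],[0,0,0.19,0],[0,0,0,0],[0,0,0,0],[0,0,0,0]]'
python3 -c "
from h import *
plan(((.463,.0598,.067),1.252))"
```

```text
time: 29.6
eef_pos: [0.4572, 0.0918, 0.2061]
tool_rot: [[0.313, 0.95, 0.001], [0.95, -0.313, -0.0], [0.0, 0.001, -1.0]]
wrist_force: [0.6, 0.5, -0.1]
finger_gap: 0.0468
grasp_force: 0.0
time: 30.02
eef_pos: [0.4601, 0.0594, 0.1647]
tool_rot: [[0.313, 0.95, 0.001], [0.95, -0.313, 0.0], [0.0, 0.001, -1.0]]
wrist_force: [-0.2, -0.1, 1.2]
finger_gap: 0.0469
grasp_force: 0.0
at [0.4601 0.0594 0.1647] yaw 1.2523 F [-0.2 -0.1  1.2] gap 0.0469 grip 0.0 t 30.0
 turn 0.0 then shift [0.007 0.013 0.488] rows 3 each [0.0022 0.0044 0.1628]
```

```bash
python3 -m pendant '[[0.007,0.013,0.15,0],[0,0,0.15,0],[0,0,0.12,0],[0,0,0.067,0],[0,0,0,0],[0,0,0,0]]'
python3 -m pendant '[[0,0,0,0],[0,0,0,0],[0,0,0,0],[0,0,0,0],[0,0,0,0],[0,0,0,0],[0,0,0,0]]' -1
python3 -m pendant '[[0,0,-0.02,0],[0,0,-0.04,0],[0,0,-0.04,0],[0,0,-0.04,0],[0,0,-0.04,0]]'
python3 -m pendant '[[0,0,-0.04,0],[0,0,-0.04,0],[0,0,-0.06,0],[0,0,-0.1,0],[0,0,-0.15,0],[0,0,-0.15,0],[0,0,0,0]]'
python3 -c "
from h import *
plan(((.378,.365,.20),1.571),((.378,.365,.0655),None))"
```

```text
time: 30.52
eef_pos: [0.4633, 0.0602, 0.0671]
tool_rot: [[0.312, 0.95, 0.001], [0.95, -0.312, -0.0], [0.0, 0.001, -1.0]]
wrist_force: [0.2, -0.4, -0.1]
finger_gap: 0.0471
grasp_force: 0.0
time: 31.1
eef_pos: [0.4633, 0.0596, 0.0675]
tool_rot: [[0.314, 0.949, 0.002], [0.949, -0.314, 0.0], [0.001, 0.002, -1.0]]
wrist_force: [-0.7, 1.9, 6.0]
finger_gap: 0.013
grasp_force: 58.3
time: 31.52
eef_pos: [0.4626, 0.0593, 0.1032]
tool_rot: [[0.314, 0.949, 0.0], [0.949, -0.314, -0.0], [0.0, 0.0, -1.0]]
wrist_force: [0.5, 1.0, -0.6]
finger_gap: 0.0127
grasp_force: 58.5
time: 32.1
eef_pos: [0.4653, 0.0592, 0.2159]
tool_rot: [[0.314, 0.949, 0.01], [0.95, -0.314, -0.001], [0.003, 0.01, -1.0]]
wrist_force: [1.2, -0.0, 0.0]
finger_gap: 0.0133
grasp_force: 58.8
at [0.4653 0.0592 0.2159] yaw 1.2517 F [ 1.2 -0.   0. ] gap 0.0133 grip 58.8 t 32.1
 turn -3.66 then shift [ 1.529 -0.436  0.08 ] rows 9 each [ 0.1699 -0.0485  0.0089]
 turn -0.0 then shift [0.    0.    0.672] rows 4 each [0.     0.     0.1681]
```

```bash
python3 -m pendant '[[0,0,0,-1],[0,0,0,-1],[0,0,0,-1],[0,0,0,-0.66],[0.17,-0.0485,0.009,0],[0.17,-0.0485,0.009,0],[0.17,-0.0485,0.009,0],[0.17,-0.0485,0.009,0],[0.17,-0.0485,0.009,0],[0.17,-0.0485,0.009,0]]'
python3 -m pendant '[[0.17,-0.0485,0.009,0],[0.17,-0.0485,0.009,0],[0.169,-0.0485,0.009,0],[0,0,0,0],[0,0,0,0]]'
python3 -m pendant '[[0,0,0.16,0],[0,0,0.16,0],[0,0,0.16,0],[0,0,0.1,0],[0,0,0.05,0],[0,0,0,0],[0,0,0,0]]'
python3 -c "
from h import *
plan(((.378,.365,.0655),None))"
```

```text
time: 32.93
eef_pos: [0.4034, 0.2646, 0.1992]
tool_rot: [[0.0, 1.0, -0.0], [1.0, -0.0, -0.0], [-0.0, -0.0, -1.0]]
wrist_force: [0.4, 0.1, -0.7]
finger_gap: 0.0132
grasp_force: 58.7
time: 33.35
eef_pos: [0.3741, 0.3663, 0.1933]
tool_rot: [[-0.004, 1.0, -0.001], [1.0, 0.004, -0.001], [-0.001, -0.001, -1.0]]
wrist_force: [0.7, -1.0, -1.0]
finger_gap: 0.013
grasp_force: 58.6
time: 33.93
eef_pos: [0.3759, 0.3647, 0.0684]
tool_rot: [[0.001, 1.0, 0.0], [1.0, -0.001, -0.0], [-0.0, 0.0, -1.0]]
wrist_force: [0.0, 0.6, -1.5]
finger_gap: 0.0129
grasp_force: 58.7
at [0.3759 0.3647 0.0684] yaw 1.57 F [ 0.   0.6 -1.5] gap 0.0129 grip 58.7 t 33.9
 turn -0.0 then shift [0.002 0.011 0.015] rows 1 each [0.0016 0.0105 0.0146]
```

```bash
python3 -m pendant '[[0,0,0.012,0],[0,0,0,0],[0,0,0,0]]'
python3 -m pendant '[[0,0,0,0],[0,0,0,0],[0,0,0,0],[0,0,0,0],[0,0,0,0]]' 0.1
python3 -m pendant '[[0,0,-0.05,0],[0,0,-0.1,0],[0,0,-0.15,0],[0,0,-0.2,0],[0,0,-0.2,0],[0,0,0,0]]'
python3 -c "
from h import *
plan(((.493,-.0865,.18),2.296))"
```

```text
time: 34.18
eef_pos: [0.3758, 0.3654, 0.0666]
tool_rot: [[-0.0, 1.0, 0.002], [1.0, 0.0, 0.001], [0.001, 0.002, -1.0]]
wrist_force: [-1.0, -0.5, -1.1]
finger_gap: 0.0133
grasp_force: 58.7
time: 34.6
eef_pos: [0.3753, 0.3652, 0.0656]
tool_rot: [[-0.0, 1.0, 0.0], [1.0, 0.0, 0.0], [0.0, 0.0, -1.0]]
wrist_force: [0.5, 0.6, -0.3]
finger_gap: 0.0471
grasp_force: 0.0
time: 35.1
eef_pos: [0.3782, 0.3674, 0.2141]
tool_rot: [[-0.0, 1.0, 0.012], [1.0, 0.0, 0.008], [0.008, 0.012, -1.0]]
wrist_force: [1.8, 0.0, 0.5]
finger_gap: 0.0469
grasp_force: 0.0
at [0.3782 0.3674 0.2141] yaw 1.5712 F [1.8 0.  0.5] gap 0.0469 grip 0.0 t 35.1
 turn -8.31 then shift [-2.079 -1.076  0.17 ] rows 13 each [-0.1599 -0.0827  0.0131]
```

```bash
python3 -m pendant '[[0,0,0,-1],[0,0,0,-1],[0,0,0,-1],[0,0,0,-1],[0,0,0,-1],[0,0,0,-1],[0,0,0,-1],[0,0,0,-1],[0,0,0,-0.31],[-0.16,-0.0827,0,0]]'
python3 -m pendant '[[-0.16,-0.0827,0,0],[-0.16,-0.0827,0,0],[-0.16,-0.0827,0,0],[-0.16,-0.0827,0,0],[-0.16,-0.0827,0,0],[-0.16,-0.0827,0,0],[-0.16,-0.0827,0,0],[-0.16,-0.0827,0,0],[-0.16,-0.0827,0,0],[-0.16,-0.0827,0,0]]'
python3 -m pendant '[[-0.16,-0.0827,0,0],[-0.16,-0.0827,0,0],[0,0,0.15,0],[0,0,0,0],[0,0,0,0],[0,0,0,0]]'
python3 - <<'E'
from h import *
s=read_state();im=capture("wrist")[:,:,::-1].copy();u,v=[int(k) for k in proj("wrist",fx(*B[4],97),s)];print(u,v)
cv2.imwrite("pics/p4.png",cv2.resize(im[v-60:v+60,u-75:u+75],(500,400),interpolation=2))
plan(((.493,-.0865,.067),2.296))
E
```

```text
time: 35.93
eef_pos: [0.3833, 0.3336, 0.2059]
tool_rot: [[-0.668, 0.744, 0.001], [0.744, 0.668, 0.003], [0.001, 0.003, -1.0]]
wrist_force: [0.4, -0.9, -0.3]
finger_gap: 0.047
grasp_force: 0.0
time: 36.77
eef_pos: [0.4727, -0.0208, 0.2062]
tool_rot: [[-0.663, 0.748, 0.001], [0.748, 0.663, -0.0], [-0.001, 0.001, -1.0]]
wrist_force: [0.6, 0.0, 0.5]
finger_gap: 0.0472
grasp_force: 0.0
time: 37.27
eef_pos: [0.4904, -0.0882, 0.1764]
tool_rot: [[-0.664, 0.748, 0.0], [0.748, 0.664, 0.0], [-0.0, 0.0, -1.0]]
wrist_force: [-0.4, -0.6, 0.6]
finger_gap: 0.0472
grasp_force: 0.0
320 251
at [ 0.4907 -0.0881  0.1768] yaw 2.2974 F [-0.1 -0.5  0.1] gap 0.0472 grip 0.0 t 37.3
 turn 0.02 then shift [-0.002  0.014  0.549] rows 3 each [-0.0006  0.0046  0.183 ]
```

View pics/p4.png

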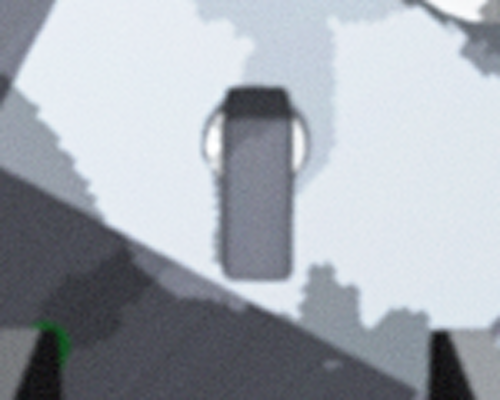

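The crop shows pin 4's grip vertical and centred at crop (257,195), with the fingers at 60 and 432. A green look-alike is visible far below, outside the left finger's path.

```bash
python3 -m pendant '[[-0.002,0.015,0.17,0],[0,0,0.19,0],[0,0,0.12,0],[0,0,0.069,0],[0,0,0,0],[0,0,0,0]]'
python3 -m pendant '[[0,0,0,0],[0,0,0,0],[0,0,0,0],[0,0,0,0],[0,0,0,0],[0,0,0,0],[0,0,0,0]]' -1
python3 -m pendant '[[0,0,-0.02,0],[0,0,-0.04,0],[0,0,-0.04,0],[0,0,-0.04,0],[0,0,-0.04,0]]'
python3 -m pendant '[[0,0,-0.04,0],[0,0,-0.04,0],[0,0,-0.06,0],[0,0,-0.1,0],[0,0,-0.15,0],[0,0,-0.15,0],[0,0,0,0]]'
python3 -c "
from h import *
plan(((.378,.300,.20),1.571),((.378,.300,.0655),None))"
```

```text
time: 37.82
eef_pos: [0.4933, -0.0865, 0.0665]
tool_rot: [[-0.664, 0.747, 0.0], [0.747, 0.664, -0.0], [-0.0, 0.0, -1.0]]
wrist_force: [0.7, 0.1, 0.1]
finger_gap: 0.0469
grasp_force: 0.0
time: 38.4
eef_pos: [0.4938, -0.0873, 0.0673]
tool_rot: [[-0.663, 0.748, 0.003], [0.748, 0.663, -0.001], [-0.003, 0.002, -1.0]]
wrist_force: [0.2, 1.4, 6.5]
finger_gap: 0.0132
grasp_force: 58.6
time: 38.82
eef_pos: [0.493, -0.0873, 0.1028]
tool_rot: [[-0.663, 0.748, 0.001], [0.748, 0.663, -0.0], [-0.001, 0.0, -1.0]]
wrist_force: [2.2, -0.6, -2.0]
finger_gap: 0.0127
grasp_force: 58.6
time: 39.4
eef_pos: [0.4951, -0.0878, 0.2158]
tool_rot: [[-0.663, 0.748, 0.009], [0.748, 0.664, -0.003], [-0.008, 0.005, -1.0]]
wrist_force: [0.9, -0.6, -0.1]
finger_gap: 0.0132
grasp_force: 58.9
at [ 0.4951 -0.0878  0.2158] yaw 2.2963 F [ 0.9 -0.6 -0.1] gap 0.0132 grip 58.9 t 39.4
 turn 8.31 then shift [ 1.939 -0.585  0.079] rows 11 each [ 0.1763 -0.0532  0.0072]
 turn -0.0 then shift [0.    0.    0.672] rows 4 each [0.     0.     0.1681]
```

```bash
python3 -m pendant '[[0,0,0,1],[0,0,0,1],[0,0,0,1],[0,0,0,1],[0,0,0,1],[0,0,0,1],[0,0,0,1],[0,0,0,1],[0,0,0,0.31],[0.176,-0.053,0.008,0]]'
python3 -m pendant '[[0.176,-0.053,0.008,0],[0.176,-0.053,0.007,0],[0.176,-0.053,0.007,0],[0.176,-0.053,0.007,0],[0.176,-0.053,0.007,0],[0.176,-0.053,0.007,0],[0.176,-0.053,0.007,0],[0.176,-0.053,0.007,0],[0.176,-0.053,0.007,0],[0.176,-0.053,0.007,0]]'
python3 -m pendant '[[0,0,0,0],[0,0,0,0],[0,0,0.16,0],[0,0,0.16,0],[0,0,0.16,0],[0,0,0.1,0],[0,0,0.05,0],[0,0,0,0],[0,0,0,0]]'
python3 -c "
from h import *
plan(((.378,.300,.0655),None))"
```

```text
time: 40.23
eef_pos: [0.4837, -0.0556, 0.2081]
tool_rot: [[0.006, 1.0, 0.002], [1.0, -0.006, -0.003], [-0.003, 0.002, -1.0]]
wrist_force: [0.5, 0.4, -1.4]
finger_gap: 0.0128
grasp_force: 58.8
time: 41.07
eef_pos: [0.3747, 0.3014, 0.1937]
tool_rot: [[-0.0, 1.0, -0.001], [1.0, 0.0, -0.001], [-0.001, -0.001, -1.0]]
wrist_force: [1.6, 0.2, -1.5]
finger_gap: 0.0128
grasp_force: 58.8
time: 41.82
eef_pos: [0.3764, 0.299, 0.0678]
tool_rot: [[0.001, 1.0, -0.001], [1.0, -0.001, -0.001], [-0.001, -0.001, -1.0]]
wrist_force: [0.7, -0.1, -0.8]
finger_gap: 0.0129
grasp_force: 58.9
at [0.3764 0.299  0.0678] yaw 1.5696 F [ 0.7 -0.1 -0.8] gap 0.0129 grip 58.9 t 41.8
 turn -0.0 then shift [0.005 0.008 0.011] rows 1 each [0.0052 0.0082 0.0113]
```

```bash
python3 -m pendant '[[0,0,0.011,0],[0,0,0,0],[0,0,0,0]]'
python3 -m pendant '[[0,0,0,0],[0,0,0,0],[0,0,0,0],[0,0,0,0],[0,0,0,0]]' 0.1
python3 -m pendant '[[0,0,-0.05,0],[0,0,-0.1,0],[0,0,-0.15,0],[0,0,-0.2,0],[0,0,-0.2,0],[0,0,-0.2,0],[0,0,-0.2,0],[0,0,0,0]]'
python3 -c "
from h import *
P=[onz('top',q,.064) for q in((459.7,286),(509.8,277.3))];print(P)
plan(((.47,-.34,.29),1.77))"
```

```text
time: 42.07
eef_pos: [0.3767, 0.3001, 0.0665]
tool_rot: [[0.0, 1.0, 0.001], [1.0, -0.0, 0.001], [0.001, 0.001, -1.0]]
wrist_force: [-0.7, 0.0, -1.1]
finger_gap: 0.0133
grasp_force: 58.9
time: 42.48
eef_pos: [0.3762, 0.3001, 0.0658]
tool_rot: [[-0.0, 1.0, 0.0], [1.0, 0.0, 0.0], [0.0, 0.0, -1.0]]
wrist_force: [0.4, 0.0, 0.7]
finger_gap: 0.0474
grasp_force: 0.0
time: 43.15
eef_pos: [0.3787, 0.3016, 0.2936]
tool_rot: [[-0.0, 1.0, 0.013], [1.0, 0.0, 0.007], [0.007, 0.013, -1.0]]
wrist_force: [0.0, 0.1, -0.2]
finger_gap: 0.0473
grasp_force: 0.0
[array([ 0.46523792, -0.30946178,  0.064     ]), array([ 0.4862175 , -0.42711456,  0.064     ])]
at [0.3787 0.3016 0.2936] yaw 1.5712 F [ 0.   0.1 -0.2] gap 0.0473 grip 0.0 t 43.1
 turn -2.28 then shift [-3.235 -0.187  0.018] rows 18 each [-0.1797 -0.0104  0.001 ]
```

```bash
python3 -m pendant '[[0,0,0,-1],[0,0,0,-1],[0,0,0,-0.28],[-0.18,-0.0104,0,0],[-0.18,-0.0104,0,0],[-0.18,-0.0104,0,0],[-0.18,-0.0104,0,0],[-0.18,-0.0104,0,0],[-0.18,-0.0104,0,0],[-0.18,-0.0104,0,0]]'
python3 -m pendant '[[-0.18,-0.0104,0,0],[-0.18,-0.0104,0,0],[-0.18,-0.0104,0,0],[-0.18,-0.0104,0,0],[-0.18,-0.0104,0,0],[-0.18,-0.0104,0,0],[-0.18,-0.0104,0,0],[-0.18,-0.0104,0,0],[-0.18,-0.0104,0,0],[-0.18,-0.0104,0,0]]'
python3 -m pendant '[[-0.175,-0.0104,0,0],[0,0,0,0],[0,0,0,0],[0,0,0,0]]'
python3 - <<'E'
from h import *
import pickle
s=read_state();w=capture("wrist")[:,:,::-1].copy();pickle.dump(s,open("w2.pkl","wb"));cv2.imwrite("pics/w2.png",w)
t=capture("top")[:,:,::-1].copy();cv2.imwrite("pics/top1.png",t)
a=w[60:360,150:490];b=np.vstack([cv2.resize(t[240:350,145:235],(328,400),interpolation=2)])
cv2.imwrite("pics/v11.png",np.hstack([cv2.resize(a,(453,400)),b]));plan()
E
```

```text
time: 43.98
eef_pos: [0.4115, 0.0485, 0.2855]
tool_rot: [[-0.196, 0.981, 0.0], [0.981, 0.196, -0.0], [-0.0, 0.0, -1.0]]
wrist_force: [0.9, 1.0, 0.0]
finger_gap: 0.0474
grasp_force: 0.0
time: 44.82
eef_pos: [0.4624, -0.3087, 0.2852]
tool_rot: [[-0.196, 0.981, -0.0], [0.981, 0.196, 0.0], [0.0, -0.0, -1.0]]
wrist_force: [-0.3, -0.1, 0.2]
finger_gap: 0.0472
grasp_force: 0.0
time: 45.15
eef_pos: [0.4672, -0.3411, 0.285]
tool_rot: [[-0.197, 0.98, -0.001], [0.98, 0.197, 0.001], [0.001, -0.001, -1.0]]
wrist_force: [-0.4, 0.1, -1.1]
finger_gap: 0.0467
grasp_force: 0.0
at [ 0.4675 -0.3404  0.2859] yaw 1.7705 F [-0.2 -0.1 -0.2] gap 0.047 grip 0.0 t 45.2
```

View pics/v11.png

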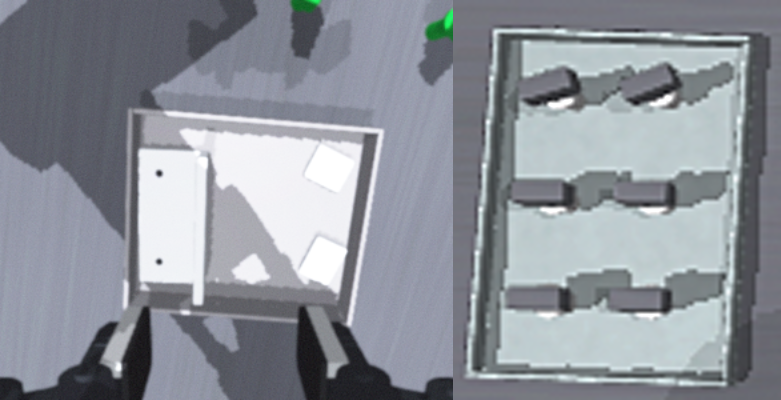

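The left crop shows the bracket with its upright leg's top strip from (201,153) to (197,304), near the bin's −x wall side and clear of the offcuts. The right crop shows all six pins standing in the tray.

```bash
python3 - <<'E'
from h import *
import pickle
s=pickle.load(open("w2.pkl","rb"));w=cv2.imread("pics/w2.png");g=cv2.cvtColor(w,6)
for v in (180,200,220,240,260,280):print(v,g[v,284:316].tolist())
P=[onz("wrist",q,.064,s) for q in((300.9,176.3),(297.9,288.8))];print(np.round(P,4),np.linalg.norm(P[0]-P[1]),np.mean(P,0).round(4))
t=cv2.imread("pics/top1.png");gt=cv2.cvtColor(t,6)
for u in(465,475,485,495,505):print(u,gt[270:300,u].tolist())
E
```

```text
180 [243, 244, 242, 243, 243, 244, 241, 243, 241, 243, 243, 243, 241, 243, 249, 255, 255, 255, 255, 255, 255, 248, 163, 126, 152, 209, 238, 244, 244, 246, 244, 244]
200 [243, 241, 242, 243, 243, 242, 243, 243, 241, 242, 243, 240, 237, 238, 241, 243, 244, 244, 243, 237, 201, 149, 126, 129, 135, 149, 168, 167, 170, 176, 197, 225]
220 [241, 243, 243, 240, 241, 241, 243, 242, 242, 243, 242, 242, 240, 241, 242, 244, 242, 245, 241, 225, 176, 138, 128, 122, 131, 141, 158, 171, 175, 170, 176, 174]
240 [243, 242, 243, 242, 243, 242, 242, 243, 242, 243, 239, 233, 236, 241, 243, 241, 244, 243, 238, 205, 147, 125, 126, 122, 135, 148, 167, 170, 172, 174, 173, 172]
260 [242, 243, 243, 243, 244, 243, 242, 242, 243, 243, 241, 237, 238, 241, 243, 242, 242, 239, 213, 160, 129, 130, 143, 161, 173, 174, 176, 171, 168, 173, 170, 174]
280 [99, 100, 99, 105, 107, 108, 110, 109, 116, 116, 159, 220, 241, 243, 243, 242, 241, 236, 191, 143, 121, 123, 127, 131, 125, 115, 123, 120, 127, 129, 126, 122]
[[ 0.4441 -0.3118  0.064 ]
 [ 0.4634 -0.4325  0.064 ]] 0.12228701261563127 [ 0.4538 -0.3722  0.064 ]
465 [197, 198, 197, 198, 197, 197, 197, 197, 196, 197, 197, 198, 199, 199, 200, 201, 200, 199, 200, 207, 190, 100, 82, 87, 87, 88, 88, 87, 75, 105]
475 [198, 202, 208, 146, 143, 125, 128, 131, 131, 133, 138, 95, 86, 88, 88, 90, 88, 87, 75, 99, 138, 167, 216, 235, 233, 228, 227, 225, 224, 223]
485 [83, 91, 115, 124, 98, 85, 84, 87, 117, 154, 158, 186, 198, 200, 200, 202, 203, 205, 208, 209, 212, 214, 217, 221, 228, 198, 153, 105, 172, 176]
495 [86, 87, 84, 80, 123, 135, 143, 148, 155, 160, 165, 170, 173, 165, 140, 128, 128, 130, 97, 195, 201, 214, 98, 196, 199, 214, 215, 214, 211, 210]
505 [107, 55, 46, 48, 48, 48, 49, 82, 109, 97, 71, 52, 47, 97, 71, 43, 75, 53, 60, 57, 44, 32, 98, 206, 203, 198, 197, 196, 196, 197]
```

```bash
python3 -c "
from h import *
plan(((.4538,-.3722,.13),1.729),((.4538,-.3722,.030),None))"
```

```text
at [ 0.4675 -0.3404  0.2859] yaw 1.7705 F [-0.2 -0.1 -0.2] gap 0.047 grip 0.0 t 45.2
 turn 0.48 then shift [-0.146 -0.093  0.779] rows 5 each [-0.0293 -0.0185  0.1559]
 turn -0.0 then shift [0.  0.  0.5] rows 3 each [0.     0.     0.1667]
```

```bash
python3 -m pendant '[[0,0,0,0.48],[-0.029,-0.0185,0.156,0],[-0.029,-0.0185,0.156,0],[-0.029,-0.0185,0.156,0],[-0.029,-0.0185,0.156,0],[-0.03,-0.019,0.156,0],[0,0,0,0],[0,0,0,0],[0,0,0,0]]'
python3 - <<'E'
from h import *
s=read_state();w=capture("wrist")[:,:,::-1].copy();cv2.imwrite("pics/w3.png",w);g=cv2.cvtColor(w,6)
print([proj("wrist",(.4538+k*.0596*.157,-.3722-k*.0596*.987,.064),s).round(1) for k in(-1,0,1)])
for v in (180,210,240,270):print(v,g[v,290:346:2].tolist())
plan(((.4538,-.3722,.030),1.729))
E
```

```text
time: 46.0
eef_pos: [0.4548, -0.3733, 0.1319]
tool_rot: [[-0.157, 0.988, 0.002], [0.988, 0.157, -0.002], [-0.002, 0.002, -1.0]]
wrist_force: [0.7, -0.4, 0.5]
finger_gap: 0.0468
grasp_force: 0.0
[array([315.7, 155.4]), array([315.8, 254.3]), array([315.9, 339.3])]
180 [196, 193, 196, 198, 198, 225, 255, 255, 255, 255, 254, 255, 255, 255, 255, 255, 246, 130, 127, 137, 161, 223, 243, 240, 241, 240, 240, 240]
210 [238, 238, 237, 237, 238, 240, 239, 238, 237, 235, 225, 241, 238, 239, 239, 238, 187, 118, 124, 145, 164, 167, 167, 163, 163, 169, 161, 202]
240 [238, 237, 238, 237, 237, 236, 239, 238, 237, 236, 226, 237, 238, 236, 238, 237, 186, 121, 140, 164, 166, 162, 163, 166, 160, 165, 164, 166]
270 [238, 238, 239, 238, 238, 238, 238, 237, 238, 235, 228, 237, 237, 238, 236, 238, 183, 124, 117, 141, 165, 166, 166, 168, 166, 165, 167, 162]
at [ 0.455  -0.3735  0.1324] yaw 1.7289 F [-1.2 -0.4  0.9] gap 0.0472 grip 0.0 t 46.0
 turn -0.0 then shift [ 0.008 -0.005  0.512] rows 3 each [ 0.0025 -0.0017  0.1707]
```

```bash
python3 -m pendant '[[0.008,-0.005,0.15,0],[0,0,0.16,0],[0,0,0.12,0],[0,0,0.08,0],[0,0,0,0],[0,0,0,0]]'
python3 -m pendant '[[0,0,0,0],[0,0,0,0],[0,0,0,0],[0,0,0,0],[0,0,0,0],[0,0,0,0],[0,0,0,0],[0,0,0,0]]' -1
python3 -m pendant '[[0,0,-0.04,0],[0,0,-0.06,0],[0,0,-0.06,0],[0,0,-0.1,0],[0,0,-0.12,0],[0,0,0,0]]'
python3 -c "
from h import *
plan(((*fx(64,0)[:2],.20),FY+np.pi/2))"
```

```text
time: 46.55
eef_pos: [0.4533, -0.3722, 0.0292]
tool_rot: [[-0.157, 0.988, 0.001], [0.988, 0.157, -0.001], [-0.002, 0.001, -1.0]]
wrist_force: [0.4, -0.7, -0.5]
finger_gap: 0.0468
grasp_force: 0.0
time: 47.22
eef_pos: [0.4534, -0.3726, 0.0295]
tool_rot: [[-0.157, 0.988, 0.003], [0.988, 0.157, -0.002], [-0.003, 0.002, -1.0]]
wrist_force: [0.0, 1.2, 6.6]
finger_gap: 0.0071
grasp_force: 59.7
time: 47.72
eef_pos: [0.4539, -0.3735, 0.1081]
tool_rot: [[-0.157, 0.988, 0.005], [0.988, 0.157, -0.005], [-0.006, 0.004, -1.0]]
wrist_force: [0.8, -0.8, -3.2]
finger_gap: 0.0072
grasp_force: 59.3
at [ 0.4539 -0.3735  0.1081] yaw 1.7282 F [ 0.8 -0.8 -3.2] gap 0.0072 grip 59.3 t 47.7
 turn -0.49 then shift [ 1.74   1.019 -0.459] rows 11 each [ 0.1581  0.0927 -0.0418]
```

```bash
python3 -m pendant '[[0,0,-0.15,0],[0,0,-0.15,0],[0,0,-0.16,0],[0,0,0,-0.49],[0.145,0.085,0,0],[0.145,0.085,0,0],[0.145,0.085,0,0],[0.145,0.085,0,0],[0.145,0.085,0,0],[0.145,0.085,0,0]]'
python3 -m pendant '[[0.145,0.085,0,0],[0.145,0.085,0,0],[0.145,0.085,0,0],[0.145,0.085,0,0],[0.145,0.085,0,0],[0.145,0.085,0,0],[0,0,0,0],[0,0,0,0],[0,0,0,0]]'
python3 - <<'E'
from h import *
w=capture("wrist");cv2.imwrite("pics/w4.png",w[:,:,::-1])
plan(((*fx(64,0)[:2],.0755+.006),FY+np.pi/2))
E
```

```text
time: 48.55
eef_pos: [0.5173, -0.1794, 0.1945]
tool_rot: [[-0.198, 0.98, -0.002], [0.98, 0.198, 0.001], [0.001, -0.002, -1.0]]
wrist_force: [0.6, -0.7, -3.8]
finger_gap: 0.0076
grasp_force: 59.4
time: 49.3
eef_pos: [0.5825, 0.0095, 0.1946]
tool_rot: [[-0.199, 0.98, -0.002], [0.98, 0.199, -0.0], [-0.0, -0.002, -1.0]]
wrist_force: [0.6, -0.6, -3.0]
finger_gap: 0.0073
grasp_force: 59.6
at [0.5826 0.0089 0.1949] yaw 1.7703 F [ 0.4 -0.6 -3.6] gap 0.0074 grip 59.6 t 49.4
 turn -0.01 then shift [-0.006  0.008  0.567] rows 3 each [-0.002   0.0027  0.189 ]
```

View pics/w4.png

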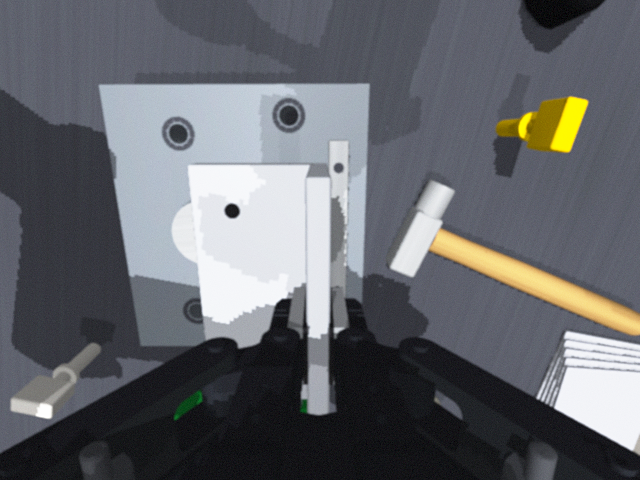

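The bracket is held upright over the fixture. Its leg's top strip runs from (317,176) to (318,412), and the stop bar is just to the right, with its top end at (330–348,141).

```bash
python3 - <<'E'
from h import *
def inf(p):
    d=p[:2]-FC;c,n=np.cos(FY),np.sin(FY);return np.round([1e3*(c*d[0]+n*d[1]),1e3*(-n*d[0]+c*d[1])],1)
s=read_state();zt=s["eef_pos"][2]-.0255+.060
for q in((306,176),(329,176),(307,413),(330,413)):print("leg",inf(onz("wrist",q,zt,s)))
print("flat corner",inf(onz("wrist",(188,164),zt-.048,s)))
for q in((329.5,141),(348,141)):print("bar",inf(onz("wrist",q,.062,s)))
for q,b in(((178,133),3),((289,116),5)):print("bush",inf(onz("wrist",q,.05,s)),B[b])
print("tcp",inf(s["eef_pos"]))
E
```

```text
leg [59.3 61.2]
leg [66.2 61.2]
leg [ 58.8 -24.6]
leg [ 67.2 -24.6]
flat corner [ 7.2 61.3]
bar [71.1 69.3]
bar [84.8 69.3]
bush [-44.9  75.1] (-45, 75)
bush [40.6 87.4] (40, 88)
tcp [62.4  1.2]
```

```bash
python3 -m pendant '[[-0.006,0.003,0.18,0],[0,0,0.18,0],[0,0,0.1,0],[0,0,0.06,0],[0,0,0.04,0],[0,0,0,0],[0,0,0,0]]'
python3 -m pendant '[[0,0,0.01,0],[0,0,0.01,0],[0,0,0,0]]'
python3 -c "
from h import *
plan(((*fx(66,0)[:2],.0755),FY+np.pi/2))"
```

```text
time: 49.93
eef_pos: [0.5842, 0.0078, 0.084]
tool_rot: [[-0.197, 0.98, 0.0], [0.98, 0.197, -0.0], [-0.0, 0.0, -1.0]]
wrist_force: [-0.1, 0.5, -3.3]
finger_gap: 0.0074
grasp_force: 59.6
time: 50.18
eef_pos: [0.5843, 0.0085, 0.0802]
tool_rot: [[-0.199, 0.98, 0.001], [0.98, 0.199, -0.0], [-0.0, 0.001, -1.0]]
wrist_force: [-0.7, 0.1, -4.2]
finger_gap: 0.0073
grasp_force: 59.7
at [0.5843 0.0085 0.0802] yaw 1.7707 F [-0.7  0.1 -4.2] gap 0.0073 grip 59.7 t 50.2
 turn -0.01 then shift [-0.002  0.01   0.024] rows 1 each [-0.0024  0.0103  0.0235]
```

```bash
python3 -m pendant '[[0,0,0.01,0],[0,0,0.008,0],[0,0,0,0],[0,0,0,0]]'
python3 -m pendant '[[0,0,0.004,0],[0,0,0,0],[0,0,0,0]]'
python3 -m pendant '[[0,0.005,0,0],[0,0,0,0],[0,0,0,0]]'
python3 -m pendant '[[0,0.005,0,0],[0,0,0,0],[0,0,0,0]]'
```

```text
time: 50.52
eef_pos: [0.584, 0.0087, 0.076]
tool_rot: [[-0.199, 0.98, -0.0], [0.98, 0.199, -0.0], [-0.0, -0.0, -1.0]]
wrist_force: [-0.1, 0.9, -4.1]
finger_gap: 0.0073
grasp_force: 59.7
time: 50.77
eef_pos: [0.5842, 0.0087, 0.0756]
tool_rot: [[-0.199, 0.98, 0.001], [0.98, 0.199, -0.0], [-0.0, 0.0, -1.0]]
wrist_force: [-0.5, 1.4, -1.4]
finger_gap: 0.007
grasp_force: 60.0
time: 51.02
eef_pos: [0.5848, 0.0088, 0.0755]
tool_rot: [[-0.199, 0.98, -0.0], [0.98, 0.199, -0.0], [-0.0, -0.0, -1.0]]
wrist_force: [-2.4, 0.7, 1.7]
finger_gap: 0.0071
grasp_force: 60.4
time: 51.27
eef_pos: [0.5859, 0.0089, 0.0755]
tool_rot: [[-0.199, 0.98, -0.0], [0.98, 0.199, -0.0], [-0.0, -0.0, -1.0]]
wrist_force: [-5.3, -0.4, 4.8]
finger_gap: 0.0072
grasp_force: 60.9
```

```bash
python3 -m pendant '[[0,0.005,0,0],[0,0,0,0],[0,0,0,0]]'
python3 -m pendant '[[0,0.004,0,0],[0,0,0,0],[0,0,0,0]]'
```

```text
time: 51.52
eef_pos: [0.5863, 0.009, 0.0755]
tool_rot: [[-0.199, 0.98, -0.001], [0.98, 0.199, -0.0], [-0.0, -0.001, -1.0]]
wrist_force: [-5.8, -0.7, 5.5]
finger_gap: 0.0072
grasp_force: 61.3
time: 51.77
eef_pos: [0.5865, 0.0091, 0.0755]
tool_rot: [[-0.199, 0.98, -0.003], [0.98, 0.199, -0.001], [-0.0, -0.003, -1.0]]
wrist_force: [-9.0, -2.4, 8.6]
finger_gap: 0.0072
grasp_force: 61.5
```

```bash
python3 -m pendant '[[0,-0.003,0,0],[0,0,0,0]]'
python3 -m pendant '[[0,0,0,0],[0,0,0,0],[0,0,0,0],[0,0,0,0],[0,0,0,0]]' 0.1
python3 -m pendant '[[0,0,-0.05,0],[0,0,-0.1,0],[0,0,-0.15,0],[0,0,-0.15,0],[0,0,-0.05,0],[0,0,0,0],[0,0,0,0]]'
python3 -c "
from h import *
plan(((*fx(-16,0)[:2],.175),FY+np.pi/2),((*fx(-16,0)[:2],.069),None))"
```

```text
time: 51.93
eef_pos: [0.5863, 0.009, 0.0755]
tool_rot: [[-0.199, 0.98, -0.002], [0.98, 0.199, -0.0], [-0.0, -0.002, -1.0]]
wrist_force: [-6.6, -1.6, 7.2]
finger_gap: 0.0073
grasp_force: 61.2
time: 52.35
eef_pos: [0.5875, 0.0093, 0.0752]
tool_rot: [[-0.199, 0.98, 0.001], [0.98, 0.199, -0.0], [-0.0, 0.001, -1.0]]
wrist_force: [0.0, -0.4, -0.0]
finger_gap: 0.0466
grasp_force: 0.0
time: 52.93
eef_pos: [0.5871, 0.0093, 0.1756]
tool_rot: [[-0.199, 0.98, 0.001], [0.98, 0.199, -0.0], [-0.0, 0.001, -1.0]]
wrist_force: [0.1, -0.5, -0.7]
finger_gap: 0.047
grasp_force: 0.0
at [0.5871 0.0093 0.1756] yaw 1.7709 F [ 0.1 -0.5 -0.7] gap 0.047 grip 0.0 t 52.9
 turn -0.0 then shift [-0.004 -0.415  0.003] rows 3 each [-0.0012 -0.1382  0.001 ]
 turn -0.0 then shift [0.   0.   0.53] rows 3 each [0.     0.     0.1767]
```

```bash
python3 -m pendant '[[-0.002,-0.14,0,0],[-0.002,-0.14,0,0],[0,-0.135,0,0],[0,0,0,0],[0,0,0,0],[0,0,0,0]]'
python3 - <<'E'
from h import *
w=capture("wrist")[:,:,::-1].copy();cv2.imwrite("pics/w5.png",w)
s=read_state();print([proj("wrist",fx(-16,y,101),s).round(1) for y in(-21,0,21)],[proj("wrist",fx(62+8*k,0,110),s).round(1) for k in(0,1)])
g=cv2.cvtColor(w,6)
m=cv2.inRange(g,0,62);u,v=[int(k) for k in proj("wrist",fx(-16,0,101),s)]
k=np.zeros_like(m);k[v-50:v+50,u-30:u+30]=255;m=cv2.morphologyEx(m&k,2,np.ones((3,3)))
for c in cv2.findContours(m,0,2)[0]:
    if cv2.contourArea(c)>100:print(cv2.minAreaRect(c))
plan(((*fx(-16,0)[:2],.069),FY+np.pi/2))
E
```

```text
time: 53.43
eef_pos: [0.5062, -0.008, 0.1745]
tool_rot: [[-0.198, 0.98, -0.001], [0.98, 0.198, 0.0], [0.0, -0.001, -1.0]]
wrist_force: [0.6, 0.8, -0.4]
finger_gap: 0.0472
grasp_force: 0.0
[array([316.5, 283.9]), array([316.5, 253.2]), array([316.5, 220.9])] [array([444.2, 257.8]), array([457.3, 257.8])]
((318.0, 247.5), (65.0, 20.0), 90.0)
at [ 0.5066 -0.008   0.1747] yaw 1.7708 F [ 0.1  0.5 -0. ] gap 0.0468 grip 0.0 t 53.5
 turn -0.01 then shift [ 0.001 -0.003  0.528] rows 3 each [ 0.0003 -0.0009  0.1761]
```

View pics/w5.png

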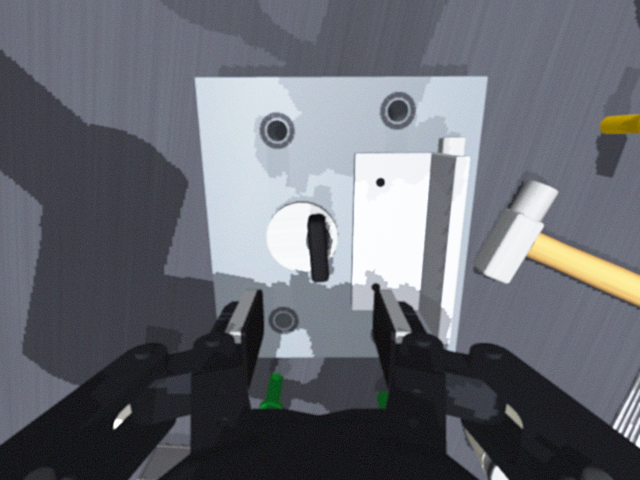

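The picture shows the bracket lying flat with its leg at the bar (strip 440–470) and the knob upright at (318,248), centred between the fingers. I grip the knob next.

```bash
python3 -m pendant '[[0.001,-0.001,0.18,0],[0,0,0.18,0],[0,0,0.1,0],[0,0,0.068,0],[0,0,0,0],[0,0,0,0]]'
python3 -m pendant '[[0,0,0,0],[0,0,0,0],[0,0,0,0],[0,0,0,0],[0,0,0,0],[0,0,0,0],[0,0,0,0]]' -1
python3 -m pendant '[[0,0,0,-0.5],[0,0,0,-1],[0,0,0,-1],[0,0,0,-1],[0,0,0,-1],[0,0,0,0],[0,0,0,0]]'
python3 -c "
from h import *
print(read_state()['ft_torque'].round(2),read_state()['joint_positions'].round(2));plan(((*fx(-16,0)[:2],.069),None))"
```

```text
time: 53.98
eef_pos: [0.506, -0.0077, 0.0689]
tool_rot: [[-0.199, 0.98, -0.002], [0.98, 0.199, 0.0], [0.001, -0.002, -1.0]]
wrist_force: [-0.4, 1.0, 0.1]
finger_gap: 0.0467
grasp_force: 0.0
time: 54.57
eef_pos: [0.5062, -0.008, 0.071]
tool_rot: [[-0.199, 0.98, 0.002], [0.98, 0.199, -0.001], [-0.001, 0.002, -1.0]]
wrist_force: [-2.5, -1.3, 6.3]
finger_gap: 0.0138
grasp_force: 58.6
time: 55.15
eef_pos: [0.5063, -0.008, 0.071]
tool_rot: [[-0.559, 0.829, 0.002], [0.829, 0.559, -0.001], [-0.002, 0.001, -1.0]]
wrist_force: [-0.9, 0.1, 6.0]
finger_gap: 0.0134
grasp_force: 58.6
[-0.03  0.3   0.07] [-0.17  0.5   1.78 -0.    0.86 -0.76]
at [ 0.5063 -0.008   0.071 ] yaw 2.164 F [-0.9  0.1  6. ] gap 0.0134 grip 58.6 t 55.1
 turn -0.0 then shift [ 0.001 -0.001  0.01 ] rows 1 each [ 0.0013 -0.001   0.0101]
```

```bash
python3 -m pendant '[[0,0,0,-1],[0,0,0,-1],[0,0,0,-1],[0,0,0,-1],[0,0,0,-1],[0,0,0,-1],[0,0,0,-1],[0,0,0,0]]'
python3 -m pendant '[[0,0,0,-1],[0,0,0,-1],[0,0,0,-1],[0,0,0,-1],[0,0,0,-1],[0,0,0,0],[0,0,0,0]]'
python3 -c "
from h import *
print(read_state()['ft_torque'].round(2));plan(((*fx(-16,0)[:2],.069),FY+np.pi/2+1.6))"
python3 -m pendant '[[0,0,0,-0.5],[0,0,0,0],[0,0,0,0]]'
python3 -m pendant '[[0,0,0,-0.5],[0,0,0,0],[0,0,0,0]]'
python3 -c "
from h import *
print(read_state()['ft_torque'].round(2));plan(((*fx(-16,0)[:2],.069),FY+np.pi/2+1.6))"
```

```text
time: 55.82
eef_pos: [0.5065, -0.0078, 0.0711]
tool_rot: [[-0.935, 0.355, 0.003], [0.355, 0.935, -0.0], [-0.002, 0.001, -1.0]]
wrist_force: [-0.9, 0.4, 5.3]
finger_gap: 0.014
grasp_force: 58.6
time: 56.4
eef_pos: [0.5065, -0.0076, 0.071]
tool_rot: [[-0.998, -0.069, 0.003], [-0.069, 0.998, 0.0], [-0.003, -0.0, -1.0]]
wrist_force: [-1.3, 1.1, 5.1]
finger_gap: 0.0135
grasp_force: 58.6
[0.26 0.16 0.05]
at [ 0.5065 -0.0076  0.071 ] yaw -3.0721 F [-1.3  1.1  5.1] gap 0.0135 grip 58.6 t 56.4
 turn -1.84 then shift [ 0.003 -0.001  0.01 ] rows 1 each [ 0.0026 -0.0007  0.0102]
time: 56.65
eef_pos: [0.5065, -0.0076, 0.071]
tool_rot: [[-0.994, -0.113, 0.003], [-0.113, 0.994, 0.0], [-0.003, -0.0, -1.0]]
wrist_force: [-0.4, 1.7, 5.1]
finger_gap: 0.014
grasp_force: 58.6
time: 56.9
eef_pos: [0.5065, -0.0076, 0.071]
tool_rot: [[-0.988, -0.156, 0.002], [-0.156, 0.988, 0.0], [-0.002, -0.0, -1.0]]
wrist_force: [-0.5, 2.2, 5.4]
finger_gap: 0.014
grasp_force: 58.6
[ 0.32  0.16 -0.09]
at [ 0.5065 -0.0076  0.071 ] yaw -2.9853 F [-0.5  2.2  5.4] gap 0.014 grip 58.6 t 56.9
 turn -0.84 then shift [ 0.002 -0.001  0.01 ] rows 1 each [ 0.0024 -0.0008  0.0101]
```

```bash
T='from cell import read_state as r
import numpy as np
s=r();R=s["tool_rot"];print("ANGLE",round(np.arctan2(R[1,0],R[0,0])%6.28319-1.7713,3),"Tz",s["ft_torque"].round(2))'
python3 -m pendant '[[0,0,0,-0.5],[0,0,0,0],[0,0,0,0]]'|grep force; python3 -c "$T"
python3 -m pendant '[[0,0,0,-0.5],[0,0,0,0],[0,0,0,0]]'|grep force; python3 -c "$T"
python3 -m pendant '[[0,0,0,-0.5],[0,0,0,0],[0,0,0,0]]'|grep force; python3 -c "$T"
python3 -m pendant '[[0,0,0,-0.5],[0,0,0,0],[0,0,0,0]]'|grep force; python3 -c "$T"
```

```text
wrist_force: [-0.7, 1.9, 5.0]
grasp_force: 58.6
ANGLE 1.57 Tz [ 0.31  0.24 -0.27]
wrist_force: [-1.3, 1.4, 5.2]
grasp_force: 58.6
ANGLE 1.613 Tz [ 0.29  0.19 -0.43]
wrist_force: [-1.9, 0.9, 5.9]
grasp_force: 58.6
ANGLE 1.656 Tz [ 0.27  0.25 -0.58]
wrist_force: [-0.1, 2.7, 5.8]
grasp_force: 58.9
ANGLE 1.7 Tz [ 0.35  0.02 -0.51]
```

```bash
T='from cell import read_state as r
import numpy as np
s=r();R=s["tool_rot"];print("ANGLE",round(np.arctan2(R[1,0],R[0,0])%6.28319-1.7713,3),"Tz",s["ft_torque"].round(2),s["finger_gap"].round(4))'
python3 -m pendant '[[0,0,0,-0.5],[0,0,0,0],[0,0,0,0]]'|grep force; python3 -c "$T"
python3 -m pendant '[[0,0,0,-0.5],[0,0,0,0],[0,0,0,0]]'|grep force; python3 -c "$T"
python3 - <<'E'
from h import *
w=capture("wrist")[:,:,::-1].copy();cv2.imwrite("pics/w6.png",w)
t=capture("top")[:,:,::-1];c=capture("scene")[:,:,::-1]
cv2.imwrite("pics/v14a.png",c)
E
```

```text
wrist_force: [-0.7, 3.1, 6.4]
grasp_force: 61.2
wrist_force: [1.1, 3.9, 6.0]
grasp_force: 70.2Traceback (most recent call last):
  File "<string>", line 3, in <module>
    s=r();R=s["tool_rot"];print("ANGLE",round(np.arctan2(R[1,0],R[0,0])%6.28319-1.7713,3),"Tz",s["ft_torque"].round(2),s["finger_gap"].round(4))
                                                                                                                       ^^^^^^^^^^^^^^^^^^^^^
AttributeError: 'float' object has no attribute 'round'
Traceback (most recent call last):
AttributeError: 'float' object has no attribute 'round'
```

```bash
python3 -c "
from h import *
s=read_state();R=s['tool_rot'];print('ANGLE',np.arctan2(R[1,0],R[0,0])%6.28319-1.7713,'T',s['ft_torque'].round(2));plan(((*fx(-16,0)[:2],.069),FY+np.pi/2+1.7))"
python3 -m pendant '[[0,0,0,-0.5],[0,0,0,0],[0,0,0,0]]'
python3 -c "
from h import *
s=read_state();R=s['tool_rot'];print('ANGLE',np.arctan2(R[1,0],R[0,0])%6.28319-1.7713,'T',s['ft_torque'].round(2))"
```

```text
ANGLE 1.7855863992417076 T [ 0.79 -0.04 -0.88]
at [ 0.5072 -0.0073  0.0712] yaw -2.7263 F [1.3 5.  6.9] gap 0.0134 grip 70.2 t 58.5
 turn 0.98 then shift [ 0.006 -0.001  0.011] rows 1 each [ 0.0064 -0.0007  0.0109]
time: 58.8
eef_pos: [0.5081, -0.0071, 0.0713]
tool_rot: [[-0.897, -0.442, 0.006], [-0.442, 0.897, 0.002], [-0.006, -0.001, -1.0]]
wrist_force: [3.9, 4.3, 5.0]
finger_gap: 0.0138
grasp_force: 88.2
ANGLE 1.8284771482782136 T [ 0.81 -0.11 -1.05]
```

```bash
python3 -m pendant '[[0,0,0,0],[0,0,0,0],[0,0,0,0],[0,0,0,0],[0,0,0,0]]' 0.1
python3 -m pendant '[[0,0,-0.05,0],[0,0,-0.1,0],[0,0,-0.15,0],[0,0,-0.2,0],[0,0,-0.2,0],[0,0,-0.2,0],[0.15,0,0,0],[0.15,0,0,0],[0,0,0,0],[0,0,0,0]]'
python3 - <<'E'
from h import *
plan()
t=capture("top")[:,:,::-1];c=capture("scene")[:,:,::-1];w=capture("wrist")[:,:,::-1]
cv2.imwrite("pics/fin_t.png",t);cv2.imwrite("pics/fin_s.png",c);cv2.imwrite("pics/fin_w.png",w)
a=cv2.resize(c[120:370,130:550],(800,476),interpolation=2)
cv2.imwrite("pics/v14.png",np.vstack([cv2.resize(np.hstack([c[180:300,250:400],w[120:360,170:470][::2,::2],t[200:320,268:418]]),(800,213)),cv2.resize(c[110:350,130:560],(690,385))[:, :].copy() if 0 else cv2.resize(c[110:360,120:560],(800,387))]))
E
```

```text
time: 59.22
eef_pos: [0.5056, -0.008, 0.0697]
tool_rot: [[-0.895, -0.446, -0.0], [-0.446, 0.895, -0.0], [0.0, -0.0, -1.0]]
wrist_force: [0.3, 0.7, -0.5]
finger_gap: 0.0471
grasp_force: 0.0
time: 60.05
eef_pos: [0.4512, -0.035, 0.2508]
tool_rot: [[-0.896, -0.444, 0.001], [-0.444, 0.896, -0.0], [-0.001, -0.001, -1.0]]
wrist_force: [1.4, -0.8, 0.6]
finger_gap: 0.0473
grasp_force: 0.0
at [ 0.4512 -0.035   0.2508] yaw -2.6813 F [ 1.4 -0.8  0.6] gap 0.0473 grip 0.0 t 60.0
```

View pics/v14.png

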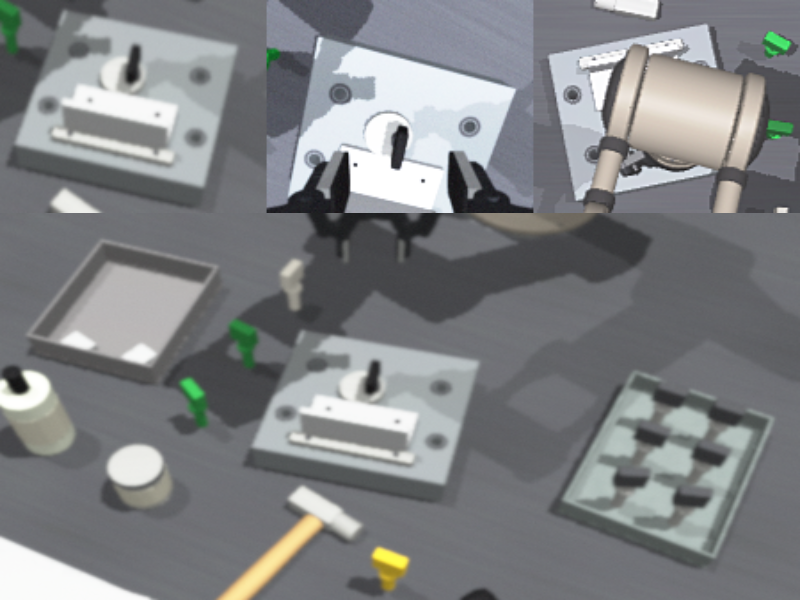

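The picture shows the bracket flat against the bar with the cam lobe touching it. All six pins stand in the tray, the offcuts are still in the bin and the look-alikes are untouched. One check of the knob's angle before handing in.

```bash
python3 - <<'E'
from h import *
s=read_state();w=cv2.imread("pics/fin_w.png");g=cv2.cvtColor(w,6)
u,v=[int(k) for k in proj("wrist",fx(-16,0,101),s)];print(u,v)
m=cv2.inRange(g,0,75);k=np.zeros_like(m);k[v-55:v+55,u-45:u+45]=255;m=cv2.morphologyEx(m&k,2,np.ones((3,3)))
c=max(cv2.findContours(m,0,2)[0],key=cv2.contourArea);b=cv2.boxPoints(cv2.minAreaRect(c));print(b.round(),cv2.contourArea(c))
P=np.array([onz("wrist",p,.101,s)[:2] for p in b]);e=[P[1]-P[0],P[2]-P[1]];l=max(e,key=np.linalg.norm)
print("knob angle",(np.arctan2(l[1],l[0])-FY-np.pi/2)%np.pi,[np.linalg.norm(x).round(4) for x in e],P.mean(0),fx(-16,0))
# lobe centre in white disc expected position for angles
for a in(1.5,1.6,1.7,1.8):print(a,proj("wrist",fx(-16-12*np.cos(a),-12*np.sin(a),62),s).round(1))
cv2.imwrite("pics/k.png",cv2.resize(w[v-60:v+90,u-90:u+90],None,fx=4,fy=4))
E
```

```text
317 290
[[309. 309.]
 [313. 261.]
 [328. 262.]
 [324. 310.]] 554.5
knob angle 1.7531740713424515 [np.float64(0.0452), np.float64(0.0132)] [ 0.50196355 -0.00921926] [ 0.50602053 -0.00788655  0.        ]
1.5 [306.3 270.4]
1.6 [306.  271.5]
1.7 [305.7 272.6]
1.8 [305.7 273.7]
```

```bash
python3 -c "
from cell import sign_off
print(sign_off())"
```

```text
the job is handed in; nothing more can be done
None
```

The job is handed in, though I haven't seen the verdict: all six pins stand in the tray, the bracket lies flat against the middle of the stop bar, and the cam is turned to about 1.75 rad (contact is at about 1.6) and presses it firmly, with the offcuts still in the bin.

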